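# Rebuild a slip clutch and hold the spread circlip at its groove

### The job

Rebuild the slip clutch on the drive unit: put the flat, thin fibre separator disc over the upright axle stub flat onto the steel plate, then stack the toothed pulley flat on top of it, letting go of each. Then pick up the circlip pliers by their black handles, squeeze them up to the stop screw so that the ring on their tips is spread, and slide the ring down over the stub, flat, until it is level with the groove just above the pulley. Finish there, still gripping the pliers with the ring held spread and not leaning on the pulley, and leave the other things on the bench where they are.

Things in the scene. Friction and masses are not known exactly. Their poses are not given: they have to be found in the camera images.
- drive: Fixed aluminium gearbox, origin under its middle, z up; 130 x 120 mm in plan, flat top 40 mm above the bench, a square motor (42 mm high, reaching 103 mm from the middle) on its +x side. In the middle of its top lies a steel plate 48 mm in diameter, 10 mm thick (top 50 mm above the bench), and from it rises the upright axle stub.
- seat (a point): Point on the stub's axis in the top face of the steel plate, 50 mm above the bench, where the separator must lie. The steel stub is 26 mm in diameter, its top 37.5 mm above this point, the last 5 mm tapering to 18 mm. z up; x, y turn with the unit.
- groove (a point): Point on the stub's axis half-way up the ring groove, 26 mm above the seat point (76 mm above the bench) and 11.5 mm below the stub's top. The groove is 5 mm wide and 1.7 mm deep. When the layers are stacked, the pulley's top is 3 mm below this point.
- separator_center (a point): Centre of the loose flat, grey-brown fibre separator disc: 56 mm outer diameter, 30 mm bore, 5 mm thick, 30 g, lying flat. z is its axis.
- pulley_center (a point): Centre of the loose aluminium toothed pulley: 54 mm in diameter, 30 mm bore, 18 mm high, about 110 g, standing flat; either face may be up. z is its axis.
- pliers_grip (a point): Point half-way between the two black handles of the circlip pliers, 8 mm above their underside, where they are best gripped across. x points from the handles to the ring, y from handle to handle, z up. Handles 16 mm high, reaching 50 mm behind and 27 mm ahead of this point; here 54 mm over their outer faces at rest, 33 mm squeezed to the stop, when the faces are parallel to x.
- pliers: Loose circlip pliers lying flat on the bench, origin under the pivot, 62 mm ahead (+x) of pliers_grip, same axes. 0.19 kg, centre of mass 34 mm ahead of pliers_grip. A return spring needs 11 N on each handle at the grip point to reach the stop. When squeezed between still fingers they creep about 1 mm forward (+x); lifted by the grip point, the nose sags: the ring may hang up to 4 mm lower than where it was taken.
- ring_center (a point): Centre of the opening of the spread steel ring (the stub's axis must come here), half-way up the ring; fixed in the pliers, 126 mm ahead (+x) of pliers_grip and 6.5 mm below it, same axes. Ring 3 mm thick, underside level with the handles' underside, its eyes fast on the bent tips. Bore 23 mm at rest, too small for the stub; spread to the stop it clears the stub by about 1.5 mm.
- lever_left (a joint): Turn of each handle of the pliers about the pivot (both move together): 0 at rest, 0.165 rad squeezed to the stop screw, ring fully spread. Springs back to 0 when let go.
- tin: Bystander: closed round aluminium tin, 52 mm in diameter, 32 mm high, no bore. Origin under its centre.
- screwdriver: Bystander: screwdriver, 190 mm long, lying on the bench.
- brush: Bystander: brush, 170 mm long, lying on the bench.
- module: Bystander: dark plug-in module, 34 x 100 x 92 mm, standing. Origin under its centre.
- pinion: Bystander: small solid stepped steel pinion, 32 mm in diameter, 24 mm high. Origin under its centre.
- meter: Bystander: black hand-held meter, 75 x 150 x 37 mm, lying. Origin under its centre.
There are look-alikes about, which are no part of the job. Of the things that look like the pliers, the larger one is meant.

How it is judged:
By the outcome, as a careful person would: the job done as asked, in the order asked, and still so for the second after the job is handed in, while the arm keeps its last pose, push and grip.
It also fails if it takes over 54 s, if anything falls off the work surface, if the arm or the gripper's body presses on something with over 40 N, if the wrist force passes 120 N, or if a joint passes its speed limit or range.

### The arm

A 6-joint arm with a two-finger parallel gripper is mounted at the origin on the work surface. World frame = base frame: x ahead of the robot, y to its left, z up, the work surface at z = 0. Lengths are in m, angles in rad, forces in N, time in s.
With the tool pointing down it reaches from about 0.25 to 0.85 m from the base axis. Payload 12.5 kg.
Tool frame: the origin (TCP) lies at the very end of the fingers, on their centre line; the grasp point (between the pads) lies r.tcp_to_grasp behind it (r.tcp_to_grasp is the distance from the TCP to the grasp point, in m); z points along the fingers, x is the direction in which the jaws open and shut, and the axes are right-handed (so a half turn about z gives the same grasp; the last joint's range is limited). The gripper opens to 93 mm and grips with 3 to 60 N. Pads are 15 mm wide; open, the fingers measure 128 mm over their backs; the gripper's body (75 mm by 188 mm) begins 65 mm behind the grasp point.
Start: joints at [-1.381, 0.351, 1.652, -0, 1.139, -0.085], TCP at [0.149, -0.529, 0.193] pointing down, gripper open.
Joint ranges: [-2.75, 2.75], [-0.79, 2.1], [0.01, 2.65], [-1.57, 4.71], [0.07, 3.14], [-2.87, 2.87]. Speed limits (rad/s): [2.22, 2.22, 2.79, 3.14, 3.14, 3.14].

### API

Orientations are given as a unit quaternion [x, y, z, w].
In Python, from workcell import status, eyes, job, r gives the robot as it stands.
- The arm moves only by the shell command python3 -m creep 'ROWS' [FORCE]. ROWS is JSON, a list of rows, each a list of 7 numbers: the gripper's target within -1 to 1 (shut at 1, half-way at 0, fully open at -1), then the shift along the tool's x, y, z in m, then the turn, a rotation vector about the tool's x, y, z in degrees. In form: [[hand, dx, dy, dz, rx, ry, rz], ...]. A call has 1 to 8 rows; each row is the pose to reach, as a shift and turn from the pose commanded when the call began, along the tool's axes at that moment; what a row does not reach only later rows make up. A row lasts 1/8 s, in which the tool goes at most 62.5 mm and 10.7 degrees, less where a joint would pass 70% of its speed; a pose out of reach is approached as far as the arm can. A call with a gripper value outside its range is refused whole. The fingers move at their own pace and stop on an object; FORCE is the grip in N (left out, the last holds). Time passes only in rows, so rows that repeat a pose let the fingers close. It gives the time, the measured TCP pose, the force and the opening at its end, in the units of the state.
- status.get_obs(): the state, without advancing time (a new reading comes with each control period).
- eyes.capture(name): name is "side" or "top" or "wrist"; returns a dict with "frame" (480x640x3 uint8, blue, green, red), "fovy" (degrees; the focal length in pixels is half the picture's height over the tangent of half this angle, whatever the lens; pixels are square), "cx", "cy" (the principal point, pixels), "extrinsics" (4x4, takes a point from world to camera coordinates). Camera axes: x right, y down, z forward; pixel columns grow to the right and rows downward; lengths in m; the calibration is good to about 2 mm. The wrist camera is an equidistant fisheye: a pixel r from the principal point sees the ray r / f radians off the axis. A picture is of the moment at which its call begins. There is no depth.
- job.close_job(): hands the job in, once; it reports no verdict.
The state is a dict: "time": time; "joint_pos": joint angles; "qvel": joint speeds; "effort": joint torques, N m; "ee_pos": TCP position; "tool_rot": TCP orientation; "wrist_force": force on the tool from outside, world axes, zero at the start; "torque": the same for the moment, N m; "gripper_width": finger opening in m.
Only numpy, scipy, OpenCV 4.12 (cv2) and the standard library are available. Lean on these libraries where they do the work, as an engineer would, in place of code of your own. Each camera call takes 0.05 s, during which the arm holds its last target. There are 200 camera calls.

## Working session

There is one attempt and no reset: what is moved stays moved. The work goes in short steps, Python scripts to look and compute and a shell command to move; the robot and the scene stay as the last step left them, time stands still between calls to the robot, and variables do not carry over. Pictures are saved under pics/ and viewed, about 8 in all and at most 12, crops included, and the job is handed in when it is done.

```bash
ls; mkdir -p pics; python3 - <<'E'
from workcell import status, eyes, job, r
import cv2,json
print(r.tcp_to_grasp, status.get_obs())
for n in("top","side"):
    c=eyes.capture(n); cv2.imwrite(f"pics/{n}0.png",c["frame"]); print(n,c["fovy"],c["cx"],c["cy"],c["extrinsics"])
E
```

```text
pics
0.0188 {'time': 0.0, 'joint_pos': array([-1.38061250e+00,  3.51290067e-01,  1.65237671e+00, -2.49692625e-06,
        1.13911880e+00, -8.46342685e-02]), 'qvel': array([-0.0006273 ,  0.00100643, -0.00018049,  0.00068335, -0.00035984,
        0.00012718]), 'effort': array([ 8.82536642e-04, -4.97324109e+01, -2.85254538e+01,  6.99897367e-02,
        2.57111667e-02, -1.03716945e-04]), 'ee_pos': array([ 0.1491921 , -0.52900494,  0.19258998]), 'tool_rot': array([ 7.97299321e-01, -6.03583827e-01, -4.44181664e-04, -3.98084519e-04]), 'wrist_force': array([-0.20247785, -0.29142867, -0.1359562 ]), 'torque': array([-0.00281305, -0.06232593,  0.03474457]), 'gripper_width': 0.09332510943772375}
top 45.01323832568928 316.68178293301213 237.96974058073087 [[ 0.00590993 -0.99979623 -0.01930188 -0.02006543]
 [-0.99886239 -0.00498885 -0.04742398  0.52547767]
 [ 0.04731802  0.0195602  -0.99868834  1.65217645]
 [ 0.          0.          0.          1.        ]]
side 42.574186529486504 310.61347038527873 239.8808062451154 [[-0.86084031 -0.50887231 -0.00171505  0.45051327]
 [-0.38233455  0.64899788 -0.6577401   0.29679821]
 [ 0.33581879 -0.56555346 -0.75324301  1.2458738 ]
 [ 0.          0.          0.          1.        ]]
```

View pics/top0.png

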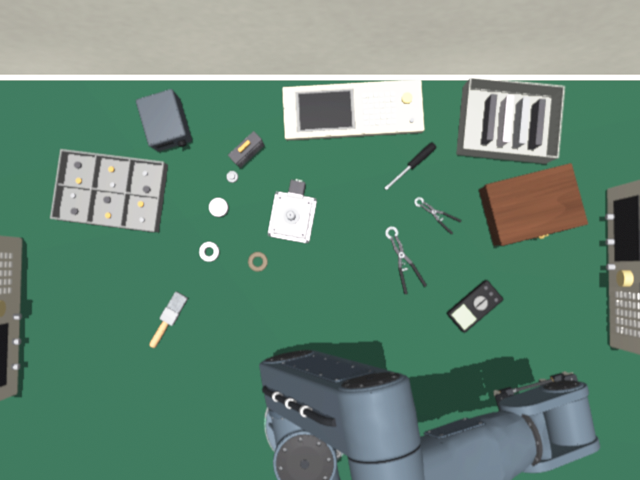

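View pics/side0.png

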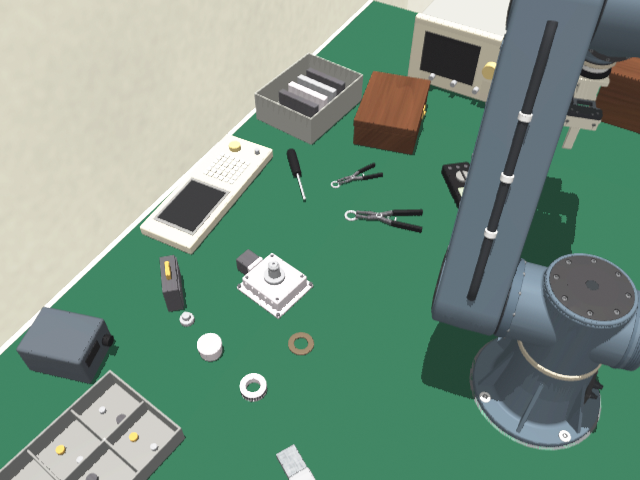

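The top view shows the separator at (258,261), the pulley at (209,252), the stub at (291,215), and the large pliers with ring at (392,232) and handles near (412,275). The side view confirms this: separator (301,343), pulley (253,387), ring (351,215).

```bash
cat > h.py <<'E'
import numpy as np, cv2
from workcell import status, eyes, job, r
from scipy.spatial.transform import Rotation as R
def f(c): return 240/np.tan(np.radians(c["fovy"])/2)
def ray(c,uv,fish=False):
    d=(np.array(uv,float)-[c["cx"],c["cy"]])/f(c)
    if fish:
        t=np.linalg.norm(d)+1e-12; v=np.r_[np.sin(t)*d/t,np.cos(t)]
    else: v=np.r_[d,1]
    E=c["extrinsics"]; return -E[:3,:3].T@E[:3,3], E[:3,:3].T@v
def onz(c,uv,z,fish=False):
    o,v=ray(c,uv,fish); return o+v*(z-o[2])/v[2]
def proj(c,p,fish=False):
    q=c["extrinsics"][:3,:3]@p+c["extrinsics"][:3,3]
    if fish:
        t=np.arctan2(np.hypot(q[0],q[1]),q[2]); d=q[:2]/np.hypot(q[0],q[1])*t
    else: d=q[:2]/q[2]
    return d*f(c)+[c["cx"],c["cy"]]
def mask(c):
    h=cv2.cvtColor(c["frame"],cv2.COLOR_BGR2HSV)
    return (~((h[...,0]>60)&(h[...,0]<95)&(h[...,1]>90))).astype(np.uint8)*255
def down(yaw):  # tool pointing down, tool x at world angle yaw
    x=np.array([np.cos(yaw),np.sin(yaw),0]); z=np.array([0,0,-1.]); return R.from_matrix(np.c_[x,np.cross(z,x),z])
def go(tcp,rot=None,ref=None):
    "shift and rotvec(deg) in tool axes from the current measured pose to tcp"
    o=status.get_obs(); R0=R.from_quat(o["tool_rot"])
    s=R0.inv().apply(np.array(tcp)-o["ee_pos"])
    rv=np.degrees((R0.inv()*rot).as_rotvec()) if rot is not None else np.zeros(3)
    return np.round(s,4),np.round(rv,2)
E
python3 - <<'E'
from h import *
c=eyes.capture("top"); m=mask(c)
n,l,s,ce=cv2.connectedComponentsWithStats(m)
for i in range(1,n):
    if 150<s[i][4]<4000: print(ce[i].round(1),s[i], onz(c,ce[i],0.01)[:2].round(4))
print('stubtop',onz(c,(291,215),.0875).round(4))
print('ring',onz(c,(392,232),.002)[:2],'handle ends',onz(c,(405,292),.016)[:2],onz(c,(424,285),.016)[:2],'pivot',onz(c,(402,255),.016)[:2])
w=eyes.capture("wrist"); print(w["extrinsics"].round(3),w["fovy"],w["cx"],w["cy"]);o=status.get_obs();print(R.from_quat(o["tool_rot"]).as_matrix().round(3))
im=c["frame"][180:310,190:450]; cv2.imwrite("pics/crop.png",cv2.resize(im,None,fx=3,fy=3,interpolation=cv2.INTER_CUBIC))
E
```

```text
[163.3 120.2] [ 136   89   56   63 2446] [0.8678 0.4329]
[246.1 149.2] [228 131  36  37 699] [0.783  0.1896]
[412.7 163.3] [384 143  52  48 393] [ 0.7428 -0.2932]
[292.3 213.7] [ 267  178   51   66 2313] [0.5953 0.0536]
[217.9 206.9] [208 197  21  21 346] [0.6144 0.2692]
[433.9 211.8] [414 196  47  38 365] [ 0.6027 -0.3534]
[401.4 256.2] [385 226  42  68 609] [ 0.4747 -0.2603]
[ 10.  313.7] [   0  235   23  166 3399] [0.3022 0.8678]
[208.6 251.2] [198 241  22  22 330] [0.4858 0.2943]
[257.2 261.1] [247 251  21  21 291] [0.4581 0.1536]
[474.8 305.8] [ 447  280   56   52 1429] [ 0.3346 -0.4683]
[168.2 316.8] [149 291  39  58 795] [0.2969 0.4081]
stubtop [0.5849 0.0524 0.0875]
ring [ 0.54439666 -0.23426664] handle ends [ 0.37270894 -0.26959452] [ 0.39293222 -0.32354486] pivot [ 0.47794351 -0.26119008]
[[ 0.27  -0.963 -0.001 -0.551]
 [-0.935 -0.262  0.239 -0.028]
 [-0.231 -0.064 -0.971  0.39 ]
 [ 0.     0.     0.     1.   ]] 65.70646984690485 321.2497701490648 240.77142795418936
[[ 0.271 -0.962 -0.   ]
 [-0.962 -0.271  0.001]
 [-0.001 -0.    -1.   ]]
```

View pics/crop.png

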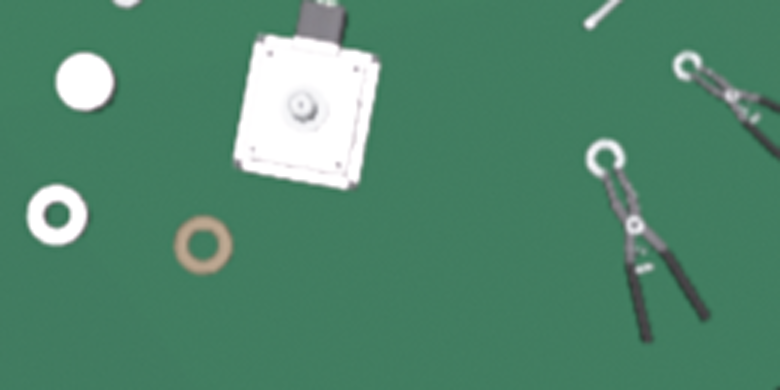

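```bash
P='[-1,-0.573,-0.482,0.03,0,0,0]'; python3 -m creep '[[-1,-0.573,-0.482,0.03,0,0,0],[-1,-0.573,-0.482,0.03,0,0,0],[-1,-0.573,-0.482,0.03,0,0,0],[-1,-0.573,-0.482,0.03,0,0,0],[-1,-0.573,-0.482,0.03,0,0,0],[-1,-0.573,-0.482,0.03,0,0,0],[-1,-0.573,-0.482,0.03,0,0,0],[-1,-0.573,-0.482,0.03,0,0,0]]'; python3 -c "
from h import *
print(go([.458,.154,.16]),go([.458,.154,.16],down(np.radians(-74.3))))"
```

```text
time: 1.2
ee_pos: [0.3556, -0.0722, 0.1733]
tool_rot: [0.797, -0.604, 0.0, -0.0]
wrist_force: [0.4, -0.6, 0.0]
gripper_width: 0.0929
(array([-0.19  , -0.1599,  0.0133]), array([0., 0., 0.])) (array([-0.19  , -0.1599,  0.0133]), array([-0.05, -0.03,  0.03]))
```

```bash
python3 -m creep '[[-1,-0.06,-0.05,0,0,0,0],[-1,-0.12,-0.1,0,0,0,0],[-1,-0.19,-0.16,0.01,0,0,0],[-1,-0.19,-0.16,0.01,0,0,0],[-1,-0.19,-0.16,0.01,0,0,0]]'; python3 - <<'E'
from h import *
w=eyes.capture("wrist"); o=status.get_obs()
cv2.imwrite("pics/w1.png",w["frame"])
E=w["extrinsics"]; cp=-E[:3,:3].T@E[:3,3]; R0=R.from_quat(o["tool_rot"])
print('cam in tool',R0.inv().apply(cp-o["ee_pos"]), 'axes',(R0.inv().as_matrix()@E[:3,:3].T).round(3))
for n,p in dict(sep=[.458,.154,.005],stub=[.585,.052,.0875],pul=[.486,.294,.018],tcp=o["ee_pos"]).items(): print(n,proj(w,np.array(p),True).round(1))
E
```

```text
time: 1.82
ee_pos: [0.458, 0.1551, 0.1624]
tool_rot: [0.799, -0.602, -0.0, 0.0]
wrist_force: [-0.3, -0.1, 0.2]
gripper_width: 0.0931
cam in tool [-0.00028991 -0.06644942 -0.19206441] axes [[ 1.    -0.    -0.   ]
 [ 0.     0.971  0.239]
 [ 0.    -0.239  0.971]]
sep [321.2 219.8]
stub [495.3 120.6]
pul [185.8 155.3]
tcp [321.9 274.9]
```

View pics/w1.png

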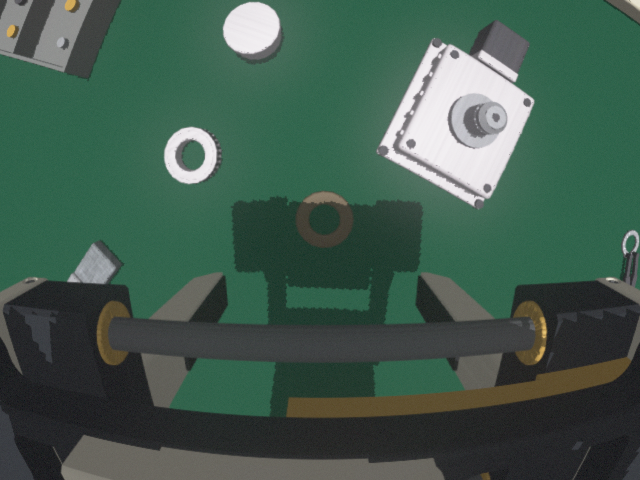

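The wrist view shows the separator at (324,219), the pulley at (190,155) with a visible bore, the stub top at (492,118), and the tin at (252,28).

```bash
cat >> h.py <<'E'
def circ(P,rad=None):
    "fit a circle to points (x,y): robust least squares"
    from scipy.optimize import least_squares
    P=np.asarray(P)[:,:2]; c0=(P.max(0)+P.min(0))/2
    if rad: s=least_squares(lambda q:np.hypot(*(P-q).T)-rad,c0,loss="soft_l1",f_scale=.001); return s.x.round(4),np.std(s.fun).round(4)
    s=least_squares(lambda q:np.hypot(*(P-q[:2]).T)-q[2],np.r_[c0,.02],loss="soft_l1",f_scale=.001); return s.x.round(4),np.std(s.fun).round(4)
def blobs(m,near,dist=40,amin=60):
    cs,_=cv2.findContours(m.astype(np.uint8)*255,cv2.RETR_CCOMP,cv2.CHAIN_APPROX_NONE); out=[]
    for k in cs:
        k=k[:,0,:]; 
        if len(k)>=15 and np.hypot(*((k.max(0)+k.min(0))/2-near))<dist and cv2.contourArea(k)>amin: out.append(k)
    return out
E
python3 - <<'E'
from h import *
w=eyes.capture("wrist"); I=w["frame"].astype(float); b,g,rd=I[...,0],I[...,1],I[...,2]
for k in blobs((rd>g*1.0),(324,219)): print('sep',len(k),(k.max(0)+k.min(0))/2,circ([onz(w,p,.005,True) for p in k]))
for t in (150,185):
  for k in blobs((rd>t),(190,155)): print('pul',t,len(k),(k.max(0)+k.min(0))/2,circ([onz(w,p,.018,True) for p in k]))
for t in (90,120,150,180):
  for k in blobs((rd>t),(492,118),12,100): print('stub',t,len(k),(k.max(0)+k.min(0))/2,circ([onz(w,p,.0875,True) for p in k]))
for t in (90,120,150,180,200):
  for k in blobs((rd<t),(475,121),20,1000): print('plate',t,len(k),(k.max(0)+k.min(0))/2,circ([onz(w,p,.05,True) for p in k]))
x=cv2.resize(w["frame"][60:200,400:560],None,fx=4,fy=4,interpolation=cv2.INTER_CUBIC); cv2.imwrite("pics/w1c.png",x)
E
```

```text
sep 157 [322.5 217.5] (array([0.4594, 0.1516, 0.0265]), np.float64(0.0004))
sep 97 [322.  218.5] (array([0.4593, 0.1517, 0.016 ]), np.float64(0.0004))
pul 150 153 [188.5 154. ] (array([0.4871, 0.2905, 0.0263]), np.float64(0.0003))
pul 150 89 [188.  153.5] (array([0.4871, 0.2904, 0.0154]), np.float64(0.0003))
pul 185 152 [188.5 153.5] (array([0.4872, 0.2904, 0.0261]), np.float64(0.0003))
pul 185 90 [187.5 153.5] (array([0.4872, 0.2905, 0.0158]), np.float64(0.0004))
stub 150 125 [481.  118.5] (array([0.579 , 0.0651, 0.0131]), np.float64(0.0043))
stub 180 58 [493.5 114.5] (array([0.5881, 0.0525, 0.0082]), np.float64(0.0002))
stub 180 122 [482.5 117.5] (array([0.5825, 0.0607, 0.0174]), np.float64(0.0024))
plate 180 118 [482.5 117.5] (array([0.5911, 0.0453, 0.019 ]), np.float64(0.0027))
plate 180 377 [464.5 119. ] (array([0.5854, 0.0573, 0.056 ]), np.float64(0.0064))
plate 200 162 [475.5 119. ] (array([0.5871, 0.0535, 0.0249]), np.float64(0.0025))
plate 200 382 [464.5 119. ] (array([0.5855, 0.0573, 0.0556]), np.float64(0.0063))
```

View pics/w1c.png

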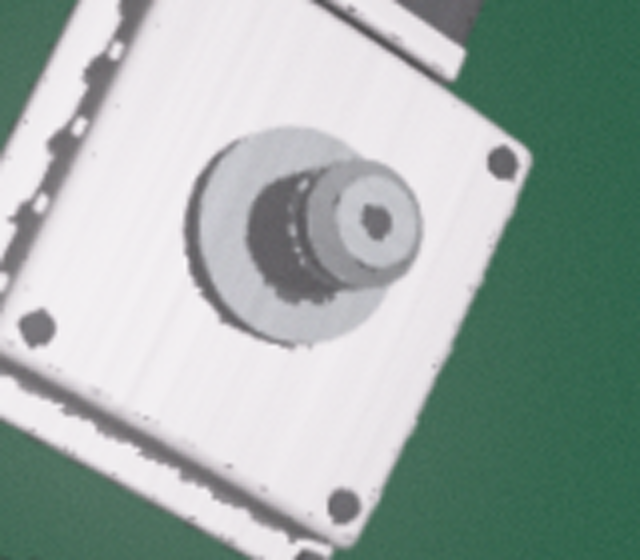

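```bash
python3 -c "
from h import *
print(go([.4594,.1517,.0025]),status.get_obs()['ee_pos'])"
```

```text
(array([ 0.0011, -0.0023,  0.1602]), array([0., 0., 0.])) [0.45703983 0.15222598 0.16272796]
```

```bash
python3 -m creep '[[-1,0.001,-0.002,0.06,0,0,0],[-1,0.001,-0.002,0.12,0,0,0],[-1,0.001,-0.002,0.15,0,0,0],[-1,0.001,-0.002,0.1600,0,0,0],[-1,0.001,-0.002,0.1600,0,0,0],[-1,0.001,-0.002,0.1600,0,0,0]]' 15;  python3 -c "
from h import *
print(go([.4594,.1517,.0025]),status.get_obs()['ee_pos'],status.get_obs()['wrist_force'])"
```

```text
time: 2.68
ee_pos: [0.4606, 0.1517, 0.0045]
tool_rot: [0.797, -0.604, 0.001, -0.001]
wrist_force: [1.0, -0.2, 0.2]
gripper_width: 0.0933
(array([-0.0003,  0.0012,  0.002 ]), array([0., 0., 0.])) [0.46060819 0.15170021 0.00451519] [ 0.95984411 -0.1642253   0.2391703 ]
```

```bash
python3 -m creep '[[-1,0,0.001,0.0025,0,0,0],[1,0,0.001,0.0025,0,0,0],[1,0,0.001,0.0025,0,0,0],[1,0,0.001,0.0025,0,0,0],[1,0,0.001,0.0025,0,0,0],[1,0,0.001,0.0025,0,0,0]]' 15;  python3 -c "
from h import *
print(go([.4594,.1517,.0025]),status.get_obs()['ee_pos'],status.get_obs()['wrist_force'])"
```

```text
time: 3.42
ee_pos: [0.4587, 0.1515, 0.0006]
tool_rot: [0.797, -0.604, 0.0, -0.0]
wrist_force: [0.0, 0.1, 0.5]
gripper_width: 0.0474
(array([-0.    , -0.0007, -0.0019]), array([0., 0., 0.])) [0.45874342 0.15150694 0.00062542] [0.04284757 0.14518359 0.5188366 ]
```

```bash
python3 - <<'E'
from h import *
w=eyes.capture("wrist"); print(status.get_obs()['gripper_width'])
cv2.imwrite("pics/w2.png",w["frame"])
E
```

```text
0.04320095908195644
```

View pics/w2.png

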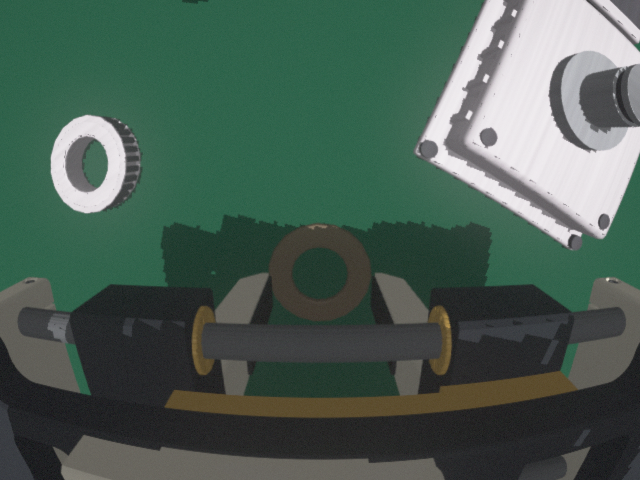

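The disc centre is at (320,272), ahead of the finger tips: it got squeezed forward. I'll open, remeasure it from the contour, and compare.

```bash
python3 -m creep '[[-0.6,0,0,0,0,0,0],[-0.6,0,0,0,0,0,0],[-0.6,0,0,0,0,0,0]]'; cat >> h.py <<'E'
def sep(w,near,z,dist=60):
    I=w["frame"].astype(float)
    return [(len(k),(k.max(0)+k.min(0))/2,*circ([onz(w,p,z,True) for p in k])) for k in blobs(I[...,2]>I[...,1],near,dist,600)]
E
python3 - <<'E'
from h import *
w=eyes.capture("wrist");o=status.get_obs();R0=R.from_quat(o['tool_rot'])
print(o['ee_pos'],o['gripper_width'])
for s in sep(w,(320,272),.005):
    print(s, R0.inv().apply(np.r_[s[2][:2],.005]-o['ee_pos']).round(4))
t=eyes.capture("top"); I=t["frame"].astype(float)
for k in blobs(I[...,2]>I[...,1],(257,261),15,50): print('top',circ([onz(t,p,.005) for p in k]))
s=eyes.capture("side"); I=s["frame"].astype(float)
for k in blobs(I[...,2]>I[...,1],(301,343),25,50): print('side',circ([onz(s,p,.005) for p in k]))
cv2.imwrite("pics/s2.png",cv2.resize(s["frame"][270:400,220:400],None,fx=4,fy=4))
E
```

```text
time: 3.85
ee_pos: [0.4588, 0.1515, 0.0006]
tool_rot: [0.797, -0.604, 0.0, -0.0]
wrist_force: [-0.2, 0.9, 0.2]
gripper_width: 0.0688
[0.45875211 0.15149326 0.00062416] 0.07211067554045088
(284, array([319.5, 272. ]), array([0.4595, 0.1516, 0.0269]), np.float64(0.0002)) [ 0.0001 -0.0007 -0.0044]
(161, array([319. , 272.5]), array([0.4599, 0.1517, 0.0152]), np.float64(0.0002)) [ 0.0001 -0.0012 -0.0044]
side (array([0.4884, 0.1348, 0.0498]), np.float64(0.0074))
```

View pics/s2.png

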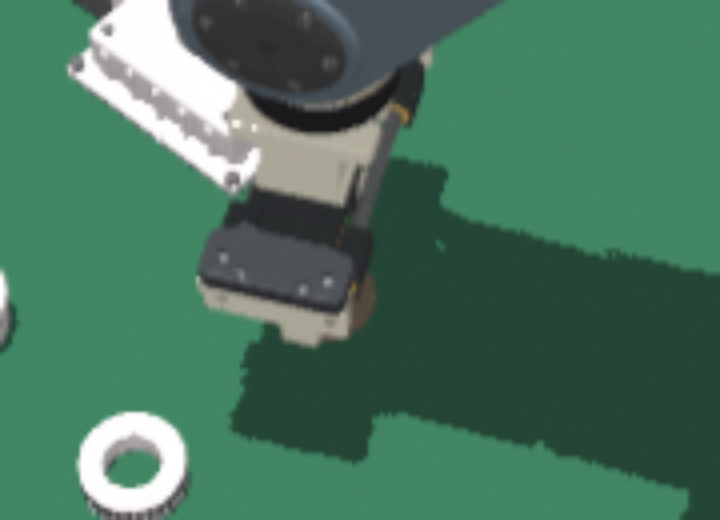

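```bash
python3 - <<'E'
from h import *
w=eyes.capture("wrist");o=status.get_obs();R0=R.from_quat(o['tool_rot'])
for x in(.0216,.028,.036):
  for y in (-.0075,.0075):
    print(x,y,[proj(w,o['ee_pos']+R0.apply([s*x,y,z]),True).round() for s in(-1,1) for z in (0,-.02)])
im=cv2.imread("pics/w2.png"); cv2.imwrite("pics/cmp.png",cv2.resize(np.vstack([im[200:400,200:440],w["frame"][200:400,200:440]]),None,fx=1.5,fy=1.5))
E
```

```text
0.0216 -0.0075 [array([279., 260.]), array([275., 271.]), array([359., 260.]), array([363., 271.])]
0.0216 0.0075 [array([280., 286.]), array([276., 300.]), array([358., 285.]), array([362., 300.])]
0.028 -0.0075 [array([268., 260.]), array([262., 271.]), array([371., 260.]), array([376., 271.])]
0.028 0.0075 [array([269., 285.]), array([264., 299.]), array([370., 285.]), array([375., 299.])]
0.036 -0.0075 [array([253., 260.]), array([246., 271.]), array([385., 259.]), array([392., 271.])]
0.036 0.0075 [array([255., 285.]), array([248., 299.]), array([384., 285.]), array([390., 299.])]
```

View pics/cmp.png

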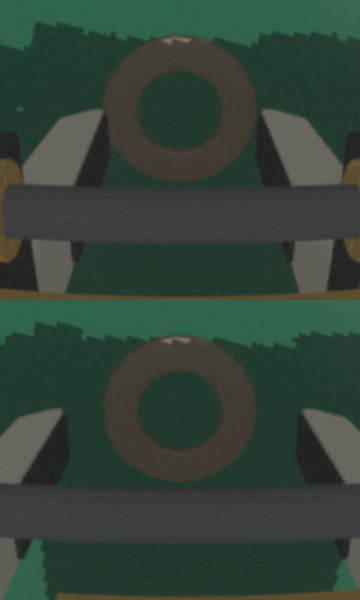

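Closed, the finger tips sit at about x=268 and 374 px, i.e. on the disc's edges, though the opening reading is smaller; perhaps it had not finished closing. I'll close longer and read the width.

```bash
python3 -m creep '[[1,0,0,0,0,0,0],[1,0,0,0,0,0,0],[1,0,0,0,0,0,0],[1,0,0,0,0,0,0]]' 15;  python3 -m creep '[[1,0,0,0,0,0,0],[1,0,0,0,0,0,0],[1,0,0,0,0,0,0]]' 15; python3 - <<'E'
from h import *
w=eyes.capture("wrist");o=status.get_obs();cv2.imwrite("pics/cmp2.png",cv2.resize(w["frame"][180:400,160:480],None,fx=1.5,fy=1.5))
E
```

```text
time: 4.55
ee_pos: [0.4588, 0.1515, 0.0006]
tool_rot: [0.797, -0.604, 0.0, -0.0]
wrist_force: [0.3, 0.9, -0.2]
gripper_width: 0.039
time: 4.92
ee_pos: [0.4587, 0.1515, 0.0006]
tool_rot: [0.797, -0.604, -0.0, 0.0]
wrist_force: [0.3, -0.1, 0.1]
gripper_width: 0.0089
```

View pics/cmp2.png

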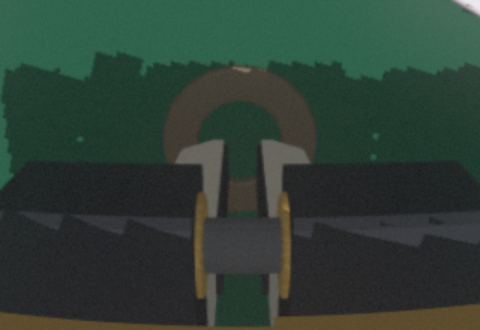

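The fingers have closed above the disc without touching it, so the tips are higher than the pose reading says. Open and feel downwards for the bench.

```bash
python3 -m creep '[[-0.5,0,0,0,0,0,0],[-0.5,0,0,0,0,0,0],[-0.5,0,0,0,0,0,0],[-0.5,0,0,0,0,0,0],[-0.5,0,0,0.002,0,0,0]]' 15;  python3 -m creep '[[-0.5,0,0,0.002,0,0,0],[-0.5,0,0,0.002,0,0,0]]' ;python3 -m creep '[[-0.5,0,0,0.002,0,0,0],[-0.5,0,0,0.002,0,0,0]]'
```

```text
time: 5.6
ee_pos: [0.4588, 0.1515, -0.0014]
tool_rot: [0.797, -0.604, 0.0, -0.0]
wrist_force: [0.8, 0.1, -0.3]
gripper_width: 0.0501
time: 5.85
ee_pos: [0.4586, 0.1515, -0.0036]
tool_rot: [0.797, -0.604, -0.0, 0.0]
wrist_force: [1.2, 0.7, 0.3]
gripper_width: 0.0683
time: 6.1
ee_pos: [0.4587, 0.1515, -0.0055]
tool_rot: [0.797, -0.604, -0.0, 0.0]
wrist_force: [0.5, 0.0, 0.3]
gripper_width: 0.07
```

```bash
for i in 1 2 3 4; do python3 -m creep '[[-0.5,0,0,0.0015,0,0,0],[-0.5,0,0,0.0015,0,0,0]]' | grep -E 'pos|force'; done
```

```text
ee_pos: [0.4587, 0.1515, -0.007]
wrist_force: [0.4, 0.8, -0.6]
ee_pos: [0.4587, 0.1515, -0.0085]
wrist_force: [0.5, -0.4, 0.5]
ee_pos: [0.4587, 0.1515, -0.01]
wrist_force: [0.1, -0.0, -0.2]
ee_pos: [0.4587, 0.1515, -0.0115]
wrist_force: [-0.1, 0.8, 0.2]
```

```bash
for i in 1 2 3 4; do python3 -m creep '[[-0.5,0,0,0.0015,0,0,0],[-0.5,0,0,0.0015,0,0,0]]' | grep -E 'pos|force'; done
```

```text
ee_pos: [0.4587, 0.1515, -0.013]
wrist_force: [0.5, -0.3, -1.3]
ee_pos: [0.4587, 0.1515, -0.0145]
wrist_force: [-0.1, -0.4, 0.3]
ee_pos: [0.4587, 0.1515, -0.016]
wrist_force: [-1.1, -0.1, 0.8]
ee_pos: [0.4587, 0.1515, -0.0175]
wrist_force: [-0.9, -1.0, -0.3]
```

```bash
for i in 1 2 3 4; do python3 -m creep '[[-0.5,0,0,0.001,0,0,0],[-0.5,0,0,0.001,0,0,0]]' | grep -E 'pos|force'; done
```

```text
ee_pos: [0.4587, 0.1515, -0.0185]
wrist_force: [-0.4, -0.0, -0.0]
ee_pos: [0.4587, 0.1515, -0.0195]
wrist_force: [-0.6, -0.6, -0.2]
ee_pos: [0.4587, 0.1515, -0.0205]
wrist_force: [-0.1, -0.1, -0.3]
ee_pos: [0.4587, 0.1515, -0.0215]
wrist_force: [0.2, -0.1, -0.1]
```

No contact yet, and the wrist view geometry also suggests the tips sit 20–40 mm behind the stated TCP. Test: close here and see whether the width stops at the disc.

```bash
python3 -m creep '[[0.1,0,0,0,0,0,0],[0.1,0,0,0,0,0,0],[0.1,0,0,0,0,0,0],[0.1,0,0,0,0,0,0]]' 15; python3 - <<'E'
from h import *
w=eyes.capture("wrist");o=status.get_obs();R0=R.from_quat(o['tool_rot']); print(o['ee_pos'],o['gripper_width'],o['effort'])
for s in sep(w,(319,285),.005,80): print(s)
c=eyes.capture("side"); cv2.imwrite("pics/s3.png",cv2.resize(c["frame"][280:400,220:400],None,fx=4,fy=4,interpolation=cv2.INTER_CUBIC))
print((proj(c,o['ee_pos'])-[220,280])*4)
E
```

```text
time: 9.6
ee_pos: [0.4587, 0.1515, -0.0214]
tool_rot: [0.797, -0.604, -0.0, -0.0]
wrist_force: [0.1, -0.6, 0.2]
gripper_width: 0.054
[ 0.45876701  0.15151603 -0.02135159] 0.053558721670373684 [-4.71800496e-02 -4.98697114e+01 -1.60980034e+01  2.98200786e-03
 -8.72697704e-02  5.96925092e-03]
(380, array([320., 282.]), array([0.4615, 0.1514, 0.0261]), np.float64(0.002))
(176, array([322., 287.]), array([0.4604, 0.1508, 0.0151]), np.float64(0.0002))
[322.67512974 272.49622486]
```

View pics/s3.png

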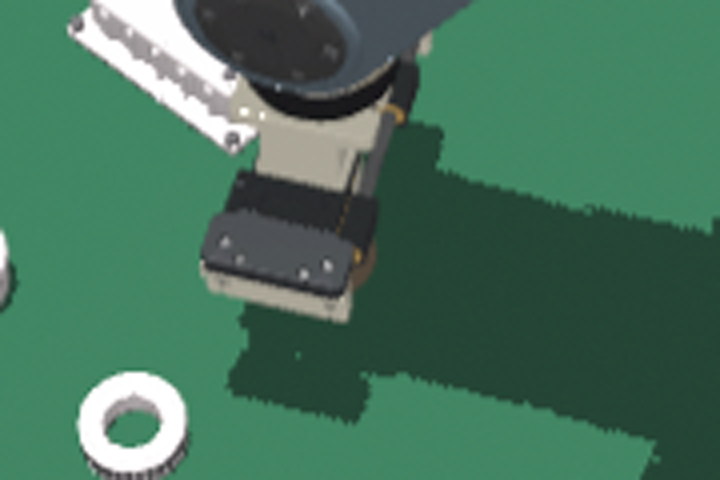

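```bash
python3 - <<'E'
from h import *
c=eyes.capture("side");o=status.get_obs();R0=R.from_quat(o['tool_rot']); ee=o['ee_pos'].copy(); print(o['gripper_width'])
print('s3 (pix in crop)')
for x in(-.027,-.045):
  for y in(-.0075,.0075,-.0145,.0145): print(x,y,[(z,((proj(c,ee+R0.apply([x,y,z]))-[220,280])*4).round()) for z in(0,-.02,-.04)])
ee[2]=.0006; print('s2')
for x in(-.036,-.054):
  for y in(-.0075,.0075): print(x,y,[(z,((proj(c,ee+R0.apply([x,y,z]))-[220,270])*4).round()) for z in(0,-.02,-.04)])
E
```

```text
0.053552883135393824
s3 (pix in crop)
-0.027 -0.0075 [(0, array([296., 312.])), (-0.02, array([295., 292.])), (-0.04, array([294., 273.]))]
-0.027 0.0075 [(0, array([323., 318.])), (-0.02, array([322., 299.])), (-0.04, array([322., 279.]))]
-0.027 -0.0145 [(0, array([283., 309.])), (-0.02, array([282., 289.])), (-0.04, array([281., 270.]))]
-0.027 0.0145 [(0, array([335., 321.])), (-0.02, array([335., 302.])), (-0.04, array([335., 282.]))]
-0.045 -0.0075 [(0, array([286., 341.])), (-0.02, array([285., 322.])), (-0.04, array([284., 302.]))]
-0.045 0.0075 [(0, array([314., 347.])), (-0.02, array([313., 328.])), (-0.04, array([312., 308.]))]
-0.045 -0.0145 [(0, array([274., 338.])), (-0.02, array([273., 319.])), (-0.04, array([271., 299.]))]
-0.045 0.0145 [(0, array([326., 350.])), (-0.02, array([326., 331.])), (-0.04, array([326., 311.]))]
s2
-0.036 -0.0075 [(0, array([290., 345.])), (-0.02, array([289., 325.])), (-0.04, array([288., 305.]))]
-0.036 0.0075 [(0, array([318., 351.])), (-0.02, array([317., 332.])), (-0.04, array([316., 311.]))]
-0.054 -0.0075 [(0, array([281., 374.])), (-0.02, array([280., 355.])), (-0.04, array([278., 334.]))]
-0.054 0.0075 [(0, array([308., 381.])), (-0.02, array([308., 361.])), (-0.04, array([307., 341.]))]
```

```bash
python3 -m creep '[[0.3,0,0,-0.01,0,0,0],[0.3,0,0,-0.02,0,0,0],[0.3,0,0,-0.04,0,0,0],[0.3,0,0,-0.06,0,0,0],[0.3,0,0,-0.06,0,0,0]]' 15; python3 - <<'E'
from h import *
w=eyes.capture("wrist");o=status.get_obs();R0=R.from_quat(o['tool_rot']); print(o['ee_pos'],o['gripper_width'])
cv2.imwrite("pics/w5.png",w["frame"])
for z in (.005,.063,.045): print(z,[(s[1],s[2],s[3]) for s in sep(w,(319,285),z,90)])
E
```

```text
time: 10.38
ee_pos: [0.4598, 0.1517, 0.0402]
tool_rot: [0.797, -0.604, 0.001, -0.001]
wrist_force: [-0.6, -0.1, 1.4]
gripper_width: 0.0323
[0.45909478 0.15159193 0.03919368] 0.03232350336822588
0.005 [(array([295., 346.]), array([11159.837 ,  6155.3238, 12744.4657]), np.float64(0.0567)), (array([325.5, 254. ]), array([0.461 , 0.1484, 0.0155]), np.float64(0.0002))]
0.063 [(array([295., 346.]), array([2464.6427, 1359.4766, 2814.3307]), np.float64(0.0422)), (array([325.5, 254. ]), array([0.4767, 0.1534, 0.0115]), np.float64(0.0002))]
0.045 [(array([295., 346.]), array([5484.622 , 3025.2473, 6263.2693]), np.float64(0.0467)), (array([325.5, 254. ]), array([0.4718, 0.1519, 0.0128]), np.float64(0.0002))]
```

View pics/w5.png

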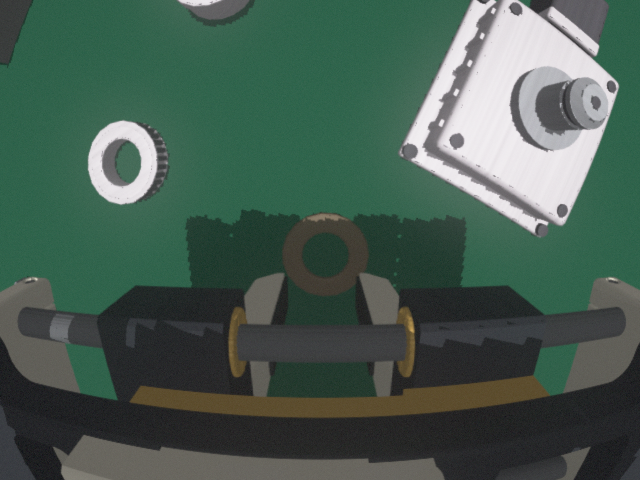

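w5 shows that the disc stayed on the bench at (325,254) and moved about 3 mm; the jaws slipped off it. So the real tips are roughly 20 mm behind the reported TCP. I'll re-centre, then feel for the bench properly.

```bash
python3 -m creep '[[-0.6,0.0035,-0.001,0,0,0,0],[-0.6,0.0035,-0.001,0,0,0,0],[-0.6,0.0035,-0.001,0.03,0,0,0],[-0.6,0.0035,-0.001,0.055,0,0,0],[-0.6,0.0035,-0.001,0.061,0,0,0],[-0.6,0.0035,-0.001,0.0612,0,0,0]]' 15 | grep -E 'time|pos|force|wid'; for i in 1 2 3; do python3 -m creep '[[-0.6,0,0,0.001,0,0,0]]' | grep -E 'pos|force'; done
```

```text
time: 11.18
ee_pos: [0.4606, 0.1484, -0.0226]
wrist_force: [0.2, 0.5, 0.1]
gripper_width: 0.0746
ee_pos: [0.4612, 0.1485, -0.0228]
wrist_force: [-0.5, -0.5, -0.3]
ee_pos: [0.4611, 0.1485, -0.024]
wrist_force: [0.3, 0.7, -0.5]
ee_pos: [0.4609, 0.1485, -0.0253]
wrist_force: [-0.9, 0.1, 13.7]
```

Bench contact comes at ee z = −0.025, so the real tips are about 24.7 mm behind the reported TCP. Back off 1.5 mm and grip.

```bash
python3 -m creep '[[-0.6,0,0,-0.0015,0,0,0],[0.2,0,0,-0.0015,0,0,0],[0.2,0,0,-0.0015,0,0,0],[0.2,0,0,-0.0015,0,0,0],[0.2,0,0,-0.0015,0,0,0],[0.2,0,0,-0.0015,0,0,0]]' 15 | grep -E 'time|pos|force|wid'; python3 -m creep '[[0.2,0,0,0,0,0,0],[0.2,0,0,-0.01,0,0,0],[0.2,0,0,-0.03,0,0,0],[0.2,0,0,-0.06,0,0,0],[0.2,0,0,-0.06,0,0,0]]' 15 | grep -E 'time|pos|force|wid'
```

```text
time: 12.3
ee_pos: [0.4606, 0.1484, -0.0241]
wrist_force: [-0.3, -0.4, 0.5]
gripper_width: 0.0544
time: 12.92
ee_pos: [0.462, 0.1487, 0.038]
wrist_force: [0.5, -0.2, -0.2]
gripper_width: 0.0543
```

```bash
python3 - <<'E'
from h import *
w=eyes.capture("wrist");o=status.get_obs();R0=R.from_quat(o['tool_rot']); ee=o['ee_pos']; print(ee,o['gripper_width'])
for s in sep(w,(320,260),ee[2]+.029,60):
    print(s, R0.inv().apply(np.r_[s[2][:2],ee[2]+.029]-ee).round(4))
I=w["frame"].astype(float)
for t in (165,180,195):
  for k in blobs((I[...,2]>t),(593,103),14,100): print('stub',t,len(k),(k.max(0)+k.min(0))/2,circ([onz(w,p,.0875,True) for p in k]))
E
```

```text
[0.46117563 0.14851768 0.03674663] 0.05445815364920205
(400, array([324.5, 281.5]), array([0.4633, 0.1475, 0.0268]), np.float64(0.0032)) [ 0.0016 -0.0018 -0.029 ]
(177, array([321.5, 290.5]), array([0.4625, 0.1477, 0.0152]), np.float64(0.0002)) [ 0.0012 -0.0011 -0.029 ]
stub 165 41 [593.  103.5] (array([0.5881, 0.0524, 0.0038]), np.float64(0.0003))
stub 180 44 [592.5 104. ] (array([0.5879, 0.0523, 0.0041]), np.float64(0.0003))
```

```bash
python3 -m creep '[[0.2,0,0,-0.048,0,0,0],[0.2,0.04,-0.03,-0.05,0,0,0],[0.2,0.08,-0.06,-0.05,0,0,0],[0.2,0.1256,-0.095,-0.05,0,0,0],[0.2,0.1256,-0.095,-0.05,0,0,0],[0.2,0.1256,-0.095,-0.05,0,0,0]]' 15 | grep -E 'time|pos|force|wid'; python3 - <<'E'
from h import *
w=eyes.capture("wrist");o=status.get_obs();R0=R.from_quat(o['tool_rot']); ee=o['ee_pos']; print(ee,o['gripper_width'])
cv2.imwrite("pics/w6.png",w["frame"])
for s in sep(w,(320,290),ee[2]+.029,60):
    print(s, R0.inv().apply(np.r_[s[2][:2],ee[2]+.029]-ee).round(4))
I=w["frame"].astype(float); q=proj(w,np.array([.588,.0524,.0875]),True); print('expect stub',q)
for t in (70,90,110,130,150,165,180,195):
  for k in blobs((I[...,2]>t),q,14,60): print('stub',t,len(k),(k.max(0)+k.min(0))/2,circ([onz(w,p,.0875,True) for p in k]))
E
```

```text
time: 13.72
ee_pos: [0.585, 0.0535, 0.0847]
wrist_force: [0.8, 0.0, -0.8]
gripper_width: 0.0542
[0.58492402 0.05384826 0.08505457] 0.054288613479229655
(1034, array([321.5, 345.5]), array([0.5452, 0.0413, 0.0487]), np.float64(0.0146)) [ 0.0013  0.0417 -0.0289]
expect stub [322.57776543 269.99722449]
stub 90 32 [322. 270.] (array([0.5879, 0.0528, 0.0032]), np.float64(0.0002))
stub 110 74 [330. 272.] (array([0.5885, 0.0489, 0.0037]), np.float64(0.0013))
```

```bash
python3 -m creep '[[0.2,0.001,-0.0015,0.005,0,0,0],[0.2,0.001,-0.0015,0.015,0,0,0],[0.2,0.001,-0.0015,0.025,0,0,0],[0.2,0.001,-0.0015,0.032,0,0,0],[0.2,0.001,-0.0015,0.032,0,0,0]]' 15 | grep -E 'time|pos|force|wid';python3 -c "
from h import *
print(go([.5866,.0534,.027]),status.get_obs()['wrist_force'])"
```

```text
time: 14.4
ee_pos: [0.5875, 0.0528, 0.0532]
wrist_force: [-0.6, 0.2, -0.6]
gripper_width: 0.0545
(array([-0.0008,  0.0006,  0.0262]), array([0., 0., 0.])) [-0.57743477  0.20171981 -0.5754006 ]
```

```bash
python3 -m creep '[[0.2,-0.0005,0.0005,0.01,0,0,0],[0.2,-0.0005,0.0005,0.02,0,0,0],[0.2,-0.0005,0.0005,0.025,0,0,0],[0.2,-0.0005,0.0005,0.026,0,0,0]]' | grep -E 'time|pos|force|wid'; python3 -m creep '[[0.2,0,0,0.0005,0,0,0],[0.2,0,0,0.001,0,0,0]]' | grep -E 'time|pos|force|wid'
```

```text
time: 14.9
ee_pos: [0.5871, 0.0531, 0.0275]
wrist_force: [-0.2, -0.5, -0.4]
gripper_width: 0.0545
time: 15.15
ee_pos: [0.5874, 0.0531, 0.0272]
wrist_force: [0.1, 1.2, -0.6]
gripper_width: 0.0544
```

```bash
python3 -m creep '[[0.2,0,0,0.0004,0,0,0],[-0.6,0,0,0.0004,0,0,0],[-0.6,0,0,0.0004,0,0,0],[-0.6,0,0,0.0004,0,0,0],[-0.6,0,0,-0.02,0,0,0],[-0.6,0,0,-0.062,0,0,0],[-0.8,-0.06,0.008,-0.065,0,0,0],[-0.8,-0.12,0.016,-0.065,0,0,0]]' | grep -E 'time|pos|force|wid'; python3 - <<'E'
from h import *
w=eyes.capture("wrist");o=status.get_obs();q=proj(w,np.array([.588,.0524,.0525]),True);print(o['ee_pos'],q)
for s in sep(w,q,.055,30): print(s)
print(go([.4872,.2905,.04]))
cv2.imwrite("pics/w7.png",w["frame"])
E
```

```text
time: 16.15
ee_pos: [0.5391, 0.1652, 0.0927]
wrist_force: [0.5, 0.3, -0.1]
gripper_width: 0.0834
[0.53583349 0.17070903 0.09221472] [496.11228171 228.58071499]
(186, array([514.5, 238. ]), array([0.5859, 0.0349, 0.0145]), np.float64(0.0013))
(array([-0.1284,  0.014 ,  0.0524]), array([0., 0., 0.]))
```

```bash
python3 -m creep '[[-0.8,-0.06,0.007,0.01,0,0,0],[-0.8,-0.1285,0.014,0.05,0,0,0],[-0.8,-0.1285,0.014,0.05,0,0,0],[-0.8,-0.1285,0.014,0.05,0,0,0]]' | grep -E 'time|pos|force|wid'; python3 - <<'E'
from h import *
w=eyes.capture("wrist");o=status.get_obs();ee=o['ee_pos'];R0=R.from_quat(o['tool_rot']);q=proj(w,np.array([.4872,.2905,.018]),True);print(ee,q)
I=w["frame"].astype(float)
for t in (120,150,185):
  for k in blobs((I[...,2]>t),q,30): s=circ([onz(w,p,.018,True) for p in k]);print('pul',t,len(k),(k.max(0)+k.min(0))/2,s,R0.inv().apply(np.r_[s[0][:2],.018]-ee).round(4))
print(go([.4872,.2905,-.0207]))
x=w["frame"]; t=eyes.capture("top"); q=proj(t,np.array([.588,.0524,.055])); print(q)
a=cv2.resize(x[0:240,320:640],(640,480)); q=q.astype(int); b=cv2.resize(t["frame"][q[1]-20:q[1]+20,q[0]-13:q[0]+14],(160,237),interpolation=cv2.INTER_CUBIC); s=eyes.capture("side"); q=proj(s,np.array([.588,.0524,.06])).astype(int); d=cv2.resize(s["frame"][q[1]-25:q[1]+25,q[0]-17:q[0]+17],(160,243),interpolation=cv2.INTER_CUBIC)
cv2.imwrite("pics/chk.png",np.hstack([a,np.vstack([b,d])]))
E
```

```text
time: 16.7
ee_pos: [0.4907, 0.2842, 0.0416]
wrist_force: [-0.0, -0.7, -0.3]
gripper_width: 0.0838
[0.49152936 0.28362001 0.04228358] [307.9525633  262.89988629]
pul 120 278 [308. 259.] (array([0.4875, 0.2908, 0.0266]), np.float64(0.0007)) [-0.008   0.0019  0.0243]
pul 120 128 [307.5 258.5] (array([0.4896, 0.2911, 0.0137]), np.float64(0.0007)) [-0.0077 -0.0002  0.0243]
pul 150 250 [308. 261.] (array([0.4874, 0.2908, 0.0258]), np.float64(0.0005)) [-0.008   0.002   0.0243]
pul 150 148 [307.5 261.5] (array([0.4873, 0.2907, 0.016 ]), np.float64(0.0002)) [-0.008   0.0022  0.0243]
(array([-0.0078,  0.0023,  0.063 ]), array([0., 0., 0.]))
[291.73278935 214.91509982]
```

View pics/chk.png

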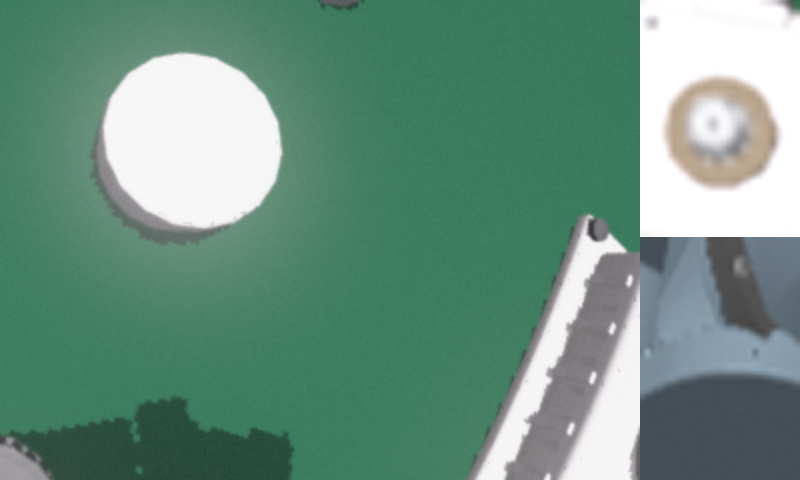

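The separator ring sits round the stub in the top view (inset around (720,130)). That was my last picture, so the rest is numeric. Pulley measured at (0.4873, 0.2907).

```bash
python3 -m creep '[[-0.8,-0.008,0.0023,0,0,0,0],[-0.8,-0.008,0.0023,0.02,0,0,0],[-0.8,-0.008,0.0023,0.05,0,0,0],[-0.8,-0.008,0.0023,0.0625,0,0,0],[0.2,-0.008,0.0023,0.0625,0,0,0],[0.2,-0.008,0.0023,0.0625,0,0,0],[0.2,-0.008,0.0023,0.0625,0,0,0],[0.2,-0.008,0.0023,0.0625,0,0,0]]' 25 | grep -E 'time|pos|force|wid'; python3 -m creep '[[0.2,0,0,0,0,0,0],[0.2,0,0,0,0,0,0]]' | grep -E 'time|pos|force|wid'
```

```text
time: 17.85
ee_pos: [0.487, 0.2914, -0.0198]
wrist_force: [-0.1, -0.6, 5.7]
gripper_width: 0.0537
time: 18.1
ee_pos: [0.487, 0.2914, -0.0198]
wrist_force: [-1.1, -0.5, 6.1]
gripper_width: 0.054
```

```bash
python3 -m creep '[[0.2,0,0,-0.02,0,0,0],[0.2,0,0,-0.06,0,0,0],[0.2,0,0,-0.11,0,0,0],[0.2,0,0,-0.11,0,0,0],[0.2,0,0,-0.11,0,0,0]]' | grep -E 'time|pos|force|wid'; python3 - <<'E'
from h import *
w=eyes.capture("wrist");o=status.get_obs();ee=o['ee_pos'];R0=R.from_quat(o['tool_rot']);z=ee[2]+.0378;q=proj(w,np.r_[ee[:2],z],True);print(ee,q)
I=w["frame"].astype(float)
for t in (90,120,150,185):
  for k in blobs((I[...,2]>t),q,30,300): s=circ([onz(w,p,z,True) for p in k]);print('pul',t,len(k),(k.max(0)+k.min(0))/2,s,R0.inv().apply(np.r_[s[0][:2],z]-ee).round(4))
cv2.imwrite("pics/w8.png",w["frame"])
E
```

```text
time: 18.73
ee_pos: [0.4861, 0.291, 0.0893]
wrist_force: [-0.7, -0.6, -1.9]
gripper_width: 0.0535
[0.48586777 0.29082681 0.08865941] [318.99824626 299.93084779]
pul 90 382 [321.  279.5] (array([0.4906, 0.2912, 0.0245]), np.float64(0.003)) [ 0.0009 -0.0046 -0.0378]
pul 90 151 [321. 292.] (array([0.4898, 0.2909, 0.0124]), np.float64(0.0008)) [ 0.001  -0.0037 -0.0378]
pul 120 364 [321.5 279.5] (array([0.4901, 0.291 , 0.0242]), np.float64(0.0032)) [ 0.001  -0.0041 -0.0378]
pul 120 159 [321.5 291.5] (array([0.4897, 0.2909, 0.0128]), np.float64(0.0009)) [ 0.001  -0.0036 -0.0378]
pul 150 410 [322. 283.] (array([0.4894, 0.2907, 0.0228]), np.float64(0.0049)) [ 0.0011 -0.0033 -0.0378]
```

```bash
python3 -m creep '[[0.2,0.06,-0.008,0,0,0,0],[0.2,0.12,-0.016,0,0,0,0],[0.2,0.18,-0.024,0,0,0,0],[0.2,0.23,-0.03,0,0,0,0],[0.2,0.256,-0.033,0,0,0,0],[0.2,0.256,-0.033,0,0,0,0],[0.2,0.256,-0.033,0,0,0,0]]' | grep -E 'time|pos|force|wid'; python3 - <<'E'
from h import *
w=eyes.capture("wrist");o=status.get_obs();ee=o['ee_pos'];R0=R.from_quat(o['tool_rot'])
print(go([.5872,.0532,.0362]))
I=w["frame"].astype(float); q=proj(w,np.array([.588,.0524,.0875]),True); print('expect stub',q)
for t in (70,90,110,130,150,165,180,195):
  for k in blobs((I[...,2]>t),q,14,30): print('stub',t,len(k),(k.max(0)+k.min(0))/2,circ([onz(w,p,.0875,True) for p in k]))
cv2.imwrite("pics/w9.png",w["frame"])
E
```

```text
time: 19.65
ee_pos: [0.5869, 0.0544, 0.0885]
wrist_force: [0.9, 1.3, -1.8]
gripper_width: 0.0538
(array([0.0015, 0.0002, 0.0525]), array([0., 0., 0.]))
expect stub [323.27594593 271.44013774]
stub 90 28 [322.5 272.5] (array([0.5875, 0.0527, 0.0028]), np.float64(0.0003))
stub 110 135 [322. 284.] (array([0.585 , 0.0519, 0.0119]), np.float64(0.0035))
stub 110 34 [322.5 272.5] (array([0.5874, 0.0527, 0.0033]), np.float64(0.0003))
stub 150 322 [318.5 262.5] (array([0.5649, 0.0429, 0.0332]), np.float64(0.0041))
```

```bash
python3 -m creep '[[0.2,0.001,0,0.005,0,0,0],[0.2,0.001,0,0.015,0,0,0],[0.2,0.001,0,0.025,0,0,0],[0.2,0.001,0,0.032,0,0,0],[0.2,0.001,0,0.032,0,0,0]]' | grep -E 'time|pos|force|wid'; python3 -m creep '[[0.2,0,0,0.01,0,0,0],[0.2,0,0,0.018,0,0,0],[0.2,0,0,0.0195,0,0,0],[0.2,0,0,0.0195,0,0,0]]' | grep -E 'time|pos|force|wid'
```

```text
time: 20.32
ee_pos: [0.5877, 0.0528, 0.0567]
wrist_force: [-0.5, 0.4, -0.2]
gripper_width: 0.0537
time: 20.82
ee_pos: [0.5881, 0.0528, 0.0379]
wrist_force: [-0.6, 1.4, -1.3]
gripper_width: 0.0538
```

```bash
for i in 1 2 3; do python3 -m creep '[[0.2,-0.0003,0.0003,0.001,0,0,0]]' | grep -E 'time|pos|force|wid';done
```

```text
time: 20.95
ee_pos: [0.588, 0.053, 0.0372]
wrist_force: [-0.3, 0.1, -1.2]
gripper_width: 0.053
time: 21.08
ee_pos: [0.5874, 0.0532, 0.0361]
wrist_force: [0.4, -0.2, -1.5]
gripper_width: 0.0538
time: 21.2
ee_pos: [0.5871, 0.0534, 0.0351]
wrist_force: [-2.6, -1.9, 8.6]
gripper_width: 0.0537
```

Contact at ee z 0.0351, exactly as predicted for a stacked pulley. Release, lift, and go to look at the pliers.

```bash
python3 -m creep '[[0.2,0,0,-0.0005,0,0,0],[-0.6,0,0,-0.0005,0,0,0],[-0.6,0,0,-0.0005,0,0,0],[-0.8,0,0,-0.0005,0,0,0],[-0.8,0,0,-0.01,0,0,0],[-0.9,0,0,-0.06,0,0,0],[-0.9,0.04,0.035,-0.065,0,0,0]]' | grep -E 'time|pos|force|wid'; python3 - <<'E'
from h import *
print(go([.4267,-.279,.09],down(np.radians(-69))))
E
```

```text
time: 22.08
ee_pos: [0.5667, 0.0064, 0.1037]
wrist_force: [1.1, -0.7, -1.8]
gripper_width: 0.0879
(array([0.2359, 0.2131, 0.0128]), array([-0.37, -0.14, -5.07]))
```

```bash
python3 -m creep '[[-0.9,0.05,0.04,0,0,0,-1],[-0.9,0.1,0.085,0,0,0,-3],[-0.9,0.15,0.13,0,0,0,-5],[-0.9,0.236,0.213,0,0,0,-5],[-0.9,0.236,0.213,0,0,0,-5],[-0.9,0.236,0.213,0,0,0,-5],[-0.9,0.236,0.213,0,0,0,-5]]' | grep -E 'time|pos|force|wid'; python3 - <<'E'
from h import *
w=eyes.capture("wrist");o=status.get_obs();ee=o['ee_pos'];print(ee,R.from_quat(o['tool_rot']).as_matrix()[:,0].round(3),'sepcheck')
cv2.imwrite("pics/w10.png",w["frame"]); np.save("E10.npy",w["extrinsics"])
# ring: bright; handles: dark
I=w["frame"].astype(float); q=proj(w,np.array([.544,-.234,.003]),True); print('ring exp',q)
for t in (120,150,180):
  for k in blobs(I[...,2]>t,q,40,60): print('ring',t,len(k),(k.max(0)+k.min(0))/2,circ([onz(w,p,.003,True) for p in k]))
h=cv2.cvtColor(w["frame"],cv2.COLOR_BGR2HSV)
notg=~((h[...,0]>60)&(h[...,0]<95)&(h[...,1]>90))
q=proj(w,np.array([.4267,-.279,.016]),True); print('grip exp',q)
for k in blobs(notg,q,200,200): print('blob',len(k),k.min(0),k.max(0),cv2.contourArea(k))
small=cv2.resize(h[...,2],(64,48),interpolation=cv2.INTER_AREA)
for row in small[4:40]: print(''.join(' .:-=+*#%@'[min(9,v//26)] for v in row))
E
```

```text
time: 22.95
ee_pos: [0.4233, -0.2795, 0.1003]
wrist_force: [-0.1, 0.1, -0.5]
gripper_width: 0.0887
[ 0.42362409 -0.27880443  0.10020122] [ 0.355 -0.935  0.   ] sepcheck
ring exp [319.72343473  70.46876901]
ring 120 213 [321. 102.] (array([ 0.4692, -0.1223,  0.1366]), np.float64(0.0063))
ring 150 182 [321.  70.] (array([ 0.5445, -0.2351,  0.0161]), np.float64(0.0026))
ring 180 173 [321.   69.5] (array([ 0.5447, -0.235 ,  0.0158]), np.float64(0.0024))
grip exp [320.83966861 232.879981  ]
blob 1815 [  0 271] [639 479] 115935.5
blob 587 [176 358] [440 417] 9259.5
blob 859 [286  49] [370 297] 6871.5
blob 197 [307  57] [336 148] 1186.5
+++++++++++++++++++++++++++++++++++++++++++++=--=+==============
++++++++++++++++++++++++++++++*%%#++++++++++++==+++===+=========
=+++++++++++++++++++++++++++++%++#*++++++++++++-+*+++===========
==++++++++++++++++++++++++++++%++**++++++++++++==-=+++++=====-::
==++++++++++++++++++++++++++++*++*++++++++++++++-+-:=+++====-:::
====++++++++++++++++++++++++++++++++++++++++++++-=*-:=+++===-:::
====++++++++++++++++++++++++++++=+++++++++++++++=:==:-+++++=-:::
===++++
[... 1177 characters left out ...]
==--=++:.::::--:::::::::::-::=++++++-:::::.....-++
=:::.......--:---+++-..:::::=-:::::::::-=:.:++++++---::.....:::=
=:----::..:==-:-+++=:.::::::-=-::::::--==-..-++++=-==-:::::---:-
=::---:::.-=--------:::::::::--::::::-----:::-----===+:------::=
=-:--:::::-=----------------------------------++++++=+:------::=
-=::::::::-=----------------------------------=+++++=+:-----::-=
.=:::::::::==-:=-------------------------------++=-===------::=-
.--:::::::.--..====::::::::--=============-:.===+:::-:------===.
..-::::::::....-===-:::::--============-:...:====::.:-========:.
......:::::....-===::::-===============..:::=====:--=======-:...
..........:....:==-:::-================---=++=========--::......
```

```bash
python3 - <<'E'
from h import *
w=eyes.capture("wrist");o=status.get_obs();ee=o['ee_pos'];R0=R.from_quat(o['tool_rot']); T=lambda p:R0.inv().apply(p-ee)
h=cv2.cvtColor(w["frame"],cv2.COLOR_BGR2HSV)
notg=~((h[...,0]>60)&(h[...,0]<95)&(h[...,1]>90))
for k in blobs(notg,(321,100),25,600):
    if len(k)<300:
        k2=k[k[:,1]<84]; s=circ([onz(w,p,.003,True) for p in k2]); print('hole',s,T(np.r_[s[0][:2],.003]).round(4))
for v in (60,60,140,160,180,200,220,235,250,265,280):
    m=notg[v]; u=np.flatnonzero(np.diff(np.r_[0,m[250:400].astype(int),0]))+250
    print(v,u,[T(onz(w,(x-.5,v),.012,True))[:2].round(4).tolist() for x in u], h[v,286:372:6,2])
E
```

```text
hole (array([ 0.5445, -0.2352,  0.011 ]), np.float64(0.0002)) [ 0.0024 -0.1282  0.0972]
60 [303 315 330 343] [[-0.0124, -0.1351], [-0.0034, -0.135], [0.0078, -0.135], [0.0175, -0.1351]] [135 133 135 230 238 122 134 134 244 238 137 137 134 133 132]
60 [303 315 330 343] [[-0.0124, -0.1351], [-0.0034, -0.135], [0.0078, -0.135], [0.0175, -0.1351]] [135 133 135 230 238 122 134 134 244 238 137 137 134 133 132]
140 [310 323 327 339] [[-0.0073, -0.0733], [0.0024, -0.0732], [0.0054, -0.0732], [0.0143, -0.0733]] [134 133 134 134 111 140 124 140 140 133 133 135 133 133 132]
160 [313 338] [[-0.0051, -0.0582], [0.0136, -0.0582]] [130 132 133 131 134 239 145 139 239 132 132 132 131 132 133]
180 [305 319 333 347] [[-0.0112, -0.0431], [-0.0007, -0.043], [0.0099, -0.043], [0.0204, -0.043]] [133 130 131  88  84  88  81  82  82  85  80 132 132 129 133]
200 [298 311 342 354] [[-0.0167, -0.0278], [-0.0068, -0.0278], [0.0167, -0.0278], [0.0259, -0.0278]] [ 79  79  76  80  75  83  79  80  81  81  81  66 129 131 128]
220 [295 307 348 360] [[-0.0192, -0.0124], [-0.01, -0.0123], [0.0215, -0.0123], [0.0308, -0.0123]] [78 80 53 53 73 76 78 79 76 76 74 53 51 78 80]
235 [293 306 350 362] [[-0.021, -0.0005], [-0.0109, -0.0005], [0.0232, -0.0004], [0.0326, -0.0004]] [81 77 49 50 78 78 76 76 79 77 76 48 48 74 76]
250 [292 304 353 365] [[-0.0221, 0.0115], [-0.0126, 0.0115], [0.0257, 0.0116], [0.0352, 0.0117]] [72 52 46 73 75 77 76 78 77 76 76 59 49 55 75]
265 [290 302 356 367] [[-0.0239, 0.0238], [-0.0144, 0.0238], [0.0284, 0.024], [0.0372, 0.024]] [76 48 45 74 76 76 79 76 76 73 78 75 46 43 76]
280 [288 300 358 370] [[-0.0259, 0.0365], [-0.0162, 0.0365], [0.0303, 0.0367], [0.04, 0.0368]] [71 50 51 71 80 77 76 76 73 76 75 73 54 46 67]
```

```bash
python3 -m creep '[[-0.9,0.006,-0.002,0,0,0,-1.6],[-0.9,0.006,-0.002,0.04,0,0,-1.6],[-0.9,0.006,-0.002,0.08,0,0,-1.6],[-0.9,0.006,-0.002,0.11,0,0,-1.6],[-0.9,0.006,-0.002,0.1225,0,0,-1.6],[-0.9,0.006,-0.002,0.1225,0,0,-1.6]]' | grep -E 'time|pos|force|wid'; python3 - <<'E'
from h import *
w=eyes.capture("wrist");o=status.get_obs();ee=o['ee_pos'];R0=R.from_quat(o['tool_rot']); T=lambda p:R0.inv().apply(p-ee)
print(ee,o['wrist_force']); cv2.imwrite("pics/w11.png",w["frame"])
h=cv2.cvtColor(w["frame"],cv2.COLOR_BGR2HSV)
notg=~((h[...,0]>60)&(h[...,0]<95)&(h[...,1]>90))
q=proj(w,np.array([.5445,-.2352,.003]),True); print(q)
for k in blobs(notg,q,80,200):
    if len(k)<600:
        k2=k[k[:,1]<q[1]+8]; s=circ([onz(w,p,.003,True) for p in k2]); print('hole',s,T(np.r_[s[0][:2],.003]).round(4),k.min(0),k.max(0))
E
```

```text
time: 23.8
ee_pos: [0.4274, -0.2841, -0.0227]
wrist_force: [0.1, -1.0, 0.8]
gripper_width: 0.0884
[ 0.42774246 -0.28451934 -0.02200488] [0.21287998 0.16877862 0.63047923]
[317.11780461  19.07224538]
```

```bash
python3 -c "
from h import *
o=status.get_obs();print(R.from_quat(o['tool_rot']).inv().apply(np.array([.5445,-.2352,.003])-o['ee_pos']))"; python3 -m creep '[[-0.9,0,0,0.001,0,0,0],[0.6,0,0,0.001,0,0,0],[0.6,0,0,0.001,0,0,0],[0.6,0,0,0.001,0,0,0],[0.6,0,0,0.001,0,0,0],[0.6,0,0,0.001,0,0,0],[0.6,0,0,0.001,0,0,0],[0.6,0,0,0.001,0,0,0]]' 45 | grep -E 'time|pos|force|wid'
```

```text
[-0.00110781 -0.12674936 -0.02496669]
time: 24.85
ee_pos: [0.427, -0.2842, -0.0235]
wrist_force: [-1.2, 3.7, 5.5]
gripper_width: 0.0312
```

Squeezed to the stop (0.0312; the disc's 56 mm read 0.0544, so this matches 33 mm). I'll reference the ring in the fixed cameras on the bench, then lift and compare to see the sag.

```bash
cat > ring.py <<'E'
from h import *
def look(n,p,half=14):
    c=eyes.capture(n); fish=n=="wrist"; q=proj(c,np.array(p),fish)
    h=cv2.cvtColor(c["frame"],cv2.COLOR_BGR2HSV); 
    m=~((h[...,0]>60)&(h[...,0]<95)&(h[...,1]>90))
    cv2.imwrite(f"pics/last_{n}.png",c["frame"])
    out=[]
    for k in blobs(m,q,half*2.5,10):
        out.append((len(k),((k.max(0)+k.min(0))/2).tolist(),(k.max(0)-k.min(0)).tolist(),cv2.contourArea(k)))
    print(n,q.round(1),out)
    a,b=q.round().astype(int)
    for row in h[max(0,b-half):b+half,max(0,a-half-4):a+half+4,2][::2 if fish else 1,::2 if fish else 1]: print(''.join('%4d'%v for v in row)) if not fish else None
E
python3 - <<'E'
from ring import *
look("side",[.5445,-.2352,.003],12); look("top",[.5445,-.2352,.003],9)
E
```

```text
side [350.7 213.8] [(53, [358.0, 215.0], [24, 8], 131.5)]
 138 138 138 138 138 138 138 139 139 138 139 139 138 139 139 139 139 139 139 139 139 139 138 138 139 139 138 138 138 138 139 138
 138 139 139 138 138 138 138 138 139 139 139 139 138 138 138 139 138 139 138 139 139 138 138 139 139 138 139 139 138 139 139 139
 138 139 139 139 138 139 139 138 138 138 139 138 138 139 139 138 139 138 138 138 138 139 138 138 138 139 138 139 139 138 139 139
 139 138 139 139 139 139 138 139 139 139 139 139 138 138 139 138 139 139 139 139 139 139 139 139 139 139 139 139 139 139 139 138
 139 140 139 139 138 138 138 139 138 138 139 139 139 138 139 139 138 139 138 138 138 138 139 139 139 139 139 139 139 138 140 139
 138 139 139 139 139 138 138 139 139 139 139 139 138 138 138 139 139 139 139 139 138 136 137 124 136 139 138 139 138 138 138 139
 139 139 139 138 138 139 139 138 139 139 139 138 138 157 179 181 182 163 160 141 138 136 127 125 147 137 136 131 137 124 137 139
 138 140 139 139 138 139 139 138 139 139 139 178 236 230 232 232 233 240 229 225 185 115 102 120 137 140 138 132 135 125 144 136
 140 138 1
[... 3301 characters left out ...]
69 128 124 125 125 126 126 126 125 129 145 157 142 127 125 125 126 126
 126 126 126 126 129 178 241 239 188 139 126 126 126 127 125 127 126 127 129 124 127 123 125 126 126 126
 126 126 126 125 124 150 218 240 213 164 135 126 125 126 126 126 126 128 129 114 125 129 128 127 126 126
 126 126 127 126 124 131 174 222 209 173 142 128 126 126 127 126 126 127 123 111 132 137 129 126 126 127
 126 126 126 126 126 125 140 171 172 158 143 130 127 125 126 126 126 126 123 121 135 137 125 123 126 126
 126 126 127 126 125 126 126 135 140 140 139 127 124 126 126 126 126 126 125 123 122 130 124 123 126 126
 126 127 126 125 125 126 125 128 130 118 130 126 125 126 126 126 126 126 126 119 106 127 130 126 124 126
```

```bash
cp pics/last_side.png ref_side.png; cp pics/last_top.png ref_top.png; python3 -m creep '[[0.6,0,0,-0.01,0,0,0],[0.6,0,0,-0.03,0,0,0],[0.6,0,0,-0.07,0,0,0],[0.6,0,0,-0.11,0,0,0],[0.6,0,0,-0.11,0,0,0],[0.6,0,0,-0.11,0,0,0]]' | grep -E 'time|pos|force|wid'; python3 - <<'E'
from h import *
o=status.get_obs();ee=o['ee_pos'];R0=R.from_quat(o['tool_rot']); print(ee,o['tool_rot'].round(4),o['gripper_width'])
d0=np.array([.4270,-.2842,-.0235]); p0=np.array([.5455,-.2348,.003]); p1=p0+ee-d0
A=[];bb=[]
for n in("side","top"):
    c=eyes.capture(n); ref=cv2.imread(f"ref_{n}.png"); q0=proj(c,p0); q1=proj(c,p1)
    a=q0.round().astype(int); s=13 if n=="side" else 10
    sc=(c["extrinsics"]@np.r_[p0,1])[2]/(c["extrinsics"]@np.r_[p1,1])[2]
    S=4; up=lambda im,k:cv2.resize(im,None,fx=k,fy=k,interpolation=cv2.INTER_CUBIC)
    t=up(ref[a[1]-s:a[1]+s,a[0]-s:a[0]+s],S*sc); off=(q0-(a-s)+.5)*S*sc
    b=q1.round().astype(int); W=s+12; im=up(c["frame"][b[1]-W:b[1]+W,b[0]-W:b[0]+W],S)
    m=cv2.matchTemplate(im,t,cv2.TM_CCOEFF_NORMED); _,v,_,l=cv2.minMaxLoc(m); q=(np.array(l)+off)/S-.5+b-W
    J=np.array([(proj(c,p1+e)-q1)/.001 for e in np.eye(3)*.001]).T
    A.append(J); bb.append(q-q1); print(n,v.round(3),(q-q1).round(2),"per mm sag",(J[:,2]*-.001).round(2))
print('ring displacement (m)',np.linalg.lstsq(np.vstack(A),np.hstack(bb),rcond=None)[0].round(4))
w=eyes.capture("wrist"); h=cv2.cvtColor(w["frame"],cv2.COLOR_BGR2HSV); m=~((h[...,0]>60)&(h[...,0]<95)&(h[...,1]>90))
q=proj(w,p1,True); print('wrist exp',q)
np.save("wm.npy",w["frame"])
E
```

```text
time: 25.7
ee_pos: [0.4267, -0.2841, 0.0858]
wrist_force: [-0.6, -0.8, -2.0]
gripper_width: 0.031
[ 0.42672743 -0.28414422  0.08575988] [ 8.307e-01 -5.567e-01 -4.000e-04  0.000e+00] 0.03096815349010006Traceback (most recent call last):
  File "<stdin>", line 14, in <module>
AttributeError: 'float' object has no attribute 'round'
```

```bash
cat > sag.py <<'E'
from h import *
def run(d0=np.array([.4270,-.2842,-.0235]),p0=np.array([.5455,-.2348,.003])):
    o=status.get_obs();ee=o['ee_pos'];p1=p0+ee-d0;A=[];bb=[]
    for n in("side","top"):
        c=eyes.capture(n); ref=cv2.imread(f"ref_{n}.png"); q0=proj(c,p0); q1=proj(c,p1)
        a=q0.round().astype(int); s=13 if n=="side" else 10
        sc=(c["extrinsics"]@np.r_[p0,1])[2]/(c["extrinsics"]@np.r_[p1,1])[2]
        S=4; up=lambda im,k:cv2.resize(im,None,fx=k,fy=k,interpolation=cv2.INTER_CUBIC)
        t=up(ref[a[1]-s:a[1]+s,a[0]-s:a[0]+s],S*sc); off=(q0-(a-s)+.5)*S*sc
        b=q1.round().astype(int); W=s+12; im=up(c["frame"][b[1]-W:b[1]+W,b[0]-W:b[0]+W],S)
        m=cv2.matchTemplate(im,t,cv2.TM_CCOEFF_NORMED); _,v,_,l=cv2.minMaxLoc(m); q=(np.array(l)+off)/S-.5+b-W
        J=np.array([(proj(c,p1+e)-q1)/.001 for e in np.eye(3)*.001]).T
        A.append(J); bb.append(q-q1); print(n,round(v,3),(q-q1).round(2),"per mm sag",(J[:,2]*-.001).round(2))
    print('ring displacement (m)',np.linalg.lstsq(np.vstack(A),np.hstack(bb),rcond=None)[0].round(4))
def wrist():
    w=eyes.capture("wrist");o=status.get_obs();ee=o['ee_pos'];R0=R.from_quat(o['tool_rot']);h=cv2.cvtColor(w["frame"],cv2.COLOR_BGR2HSV); m=~((h[...,0]>60)&(h[...,0]<95)&(h[...,1]>90))
    p=ee+R0.apply([0,-.126,-.0265]); q=proj(w,p,True); print('wrist exp',q.round(1))
    k=[k for k in blobs(h[...,2]>185,q,40,20)]
    for k in k:
        s=circ([onz(w,x,p[2],True) for x in k]); print(len(k),(k.max(0)+k.min(0))/2,s,R0.inv().apply(np.r_[s[0][:2],p[2]]-ee).round(4))
    u,v=q.round().astype(int)
    for row in h[max(0,v-30):v+50:3,u-36:u+37:3,2]: print(''.join('%4d'%x for x in row))
E
python3 -c "
import sag; sag.run(); sag.wrist()"
```

```text
side 0.779 [0.51 0.14] per mm sag [-0.02  0.3 ]
top 0.951 [-0.15  0.38] per mm sag [-0.04  0.02]
ring displacement (m) [-0.0013  0.0003  0.0004]
wrist exp [318.6  20. ]
91 [352.  16.] (array([ 0.5501, -0.2467,  0.0076]), np.float64(0.0023)) [ 0.0124 -0.1283 -0.0265]
93 [282.   16.5] (array([ 0.5402, -0.2228,  0.008 ]), np.float64(0.0023)) [-0.0135 -0.1283 -0.0265]
 247 247 244 238 125 145 148 145 145 149 147 147 147 144 146 145 146 147 139 175 244 247 243 243 227
 243 241 246 129 146 147 146 147 146 150 147 148 147 146 146 147 146 146 147 143 172 241 242 243 243
 241 240 136 145 146 147 146 146 146 147 146 145 145 147 147 148 148 146 147 147 140 224 241 242 244
 242 204 142 146 148 146 147 147 146 146 145 145 144 145 147 146 146 145 146 146 146 131 247 246 245
 247 131 146 147 146 147 145 147 146 147 147 148 144 145 144 145 146 147 145 146 146 146 185 242 242
 235 145 146 148 146 145 143 145 148 145 145 144 146 146 145 146 146 147 148 145 145 146 148 241 242
 218 147 147 145 145 145 147 147 148 146 146 146 144 146 148 148 147 144 146 145 143 145 145 246 247
 203 146 146 144 147 146 1
[... 990 characters left out ...]
37 139 145 143 143 144 143 144 142 146 142 143 145 141 143 146 144 144 143 144 125 153 153 150
 148 144 126 145 141 141 144 144 143 140 106 135  97 117  94 100 138 140 145 143 143 119 154 153 148
 151 145 120 142 144 145 142 136  96  93  90  95  92  95  95  95  95  94 142 144 141 109 154 148 149
 149 147 109 143 145 141 127  95  92  92  95 136 105 140 110  92  91  92 101 139 143 100 155 153 148
 148 151 113 141 144 101  93  94  96 132 142 143 140 144 143 142 129  97  94  90 124  98 155 151 145
 150 147 116 141 141  93  92 116 121 141 142 144 144 141 139 144 144 108  95  91  93 104 154 149 147
 148 151 128 141 113  91  89 141 144 146 143 142 143 144 145 144 143 142 140  92  91 135 156 150 148
```

```bash
cat >> sag.py <<'E'
def hole(ztool=-.0265,rows=None):
    w=eyes.capture("wrist");o=status.get_obs();ee=o['ee_pos'];R0=R.from_quat(o['tool_rot']);h=cv2.cvtColor(w["frame"],cv2.COLOR_BGR2HSV); g=(h[...,0]>60)&(h[...,0]<95)&(h[...,1]>90)
    p=ee+R0.apply([0,-.126,ztool]); q=proj(w,p,True); u=int(q[0]); P=[]
    for v in range(0,int(q[1])+12):
        r0=np.argmin(g[v,u:]); l0=np.argmin(g[v,u::-1])
        if g[v,u]: P+= [(u+r0-.5,v),(u-l0+.5,v)]
    X=np.array([R0.inv().apply(onz(w,x,p[2],True)-ee) for x in P]); s=circ(X); print('hole in tool',s,'r=.0142:',circ(X,.0142),len(P)); return s
E
python3 -c "
import sag; sag.hole()"
```

```text
hole in tool (array([-0.0008, -0.1247,  0.0146]), np.float64(0.0002)) r=.0142: (array([-0.0008, -0.1253]), np.float64(0.0002)) 64
```

```bash
python3 -m creep '[[0.6,-0.02,-0.012,0,0,0,0],[0.6,-0.06,-0.037,0,0,0,0],[0.6,-0.1,-0.061,0,0,0,0],[0.6,-0.14,-0.085,0,0,0,0],[0.6,-0.18,-0.11,0,0,0,0],[0.6,-0.21,-0.128,0,0,0,0],[0.6,-0.23,-0.14,0,0,0,0],[0.6,-0.237,-0.1445,0,0,0,0]]' | grep -E 'time|pos|force|wid'; python3 -m creep '[[0.6,-0.0063,-0.0038,0,0,0,0],[0.6,-0.0123,-0.0076,0,0,0,0],[0.6,-0.0123,-0.0076,0,0,0,0]]' | grep -E 'time|pos|force|wid'; cat >> sag.py <<'E'
def both(zt=.0875,zr=None):
    w=eyes.capture("wrist");o=status.get_obs();ee=o['ee_pos'];R0=R.from_quat(o['tool_rot']);h=cv2.cvtColor(w["frame"],cv2.COLOR_BGR2HSV)
    q=proj(w,np.array([.588,.0525,zt]),True); p=ee+R0.apply([-.0008,-.125,-.0265]); print('exp stub',q.round(1),'exp ring',proj(w,p,True).round(1),'ee',ee.round(4))
    for row in h[0:78:3,int(q[0])-54:int(q[0])+55:3,2]: print(''.join('%4d'%x for x in row))
    cv2.imwrite("pics/both.png",w["frame"])
    for t in (90,110,130,150,170,190):
        for k in blobs(h[...,2]>t,q,30,15): s=circ([onz(w,x,zt,True) for x in k]); print(t,len(k),(k.max(0)+k.min(0))/2,s)
E
python3 -c "
import sag; sag.both()"
```

```text
time: 26.95
ee_pos: [0.4706, -0.0093, 0.086]
wrist_force: [-0.6, -0.6, -2.7]
gripper_width: 0.0307
time: 27.32
ee_pos: [0.4731, 0.0039, 0.0864]
wrist_force: [-1.1, -0.3, -1.7]
gripper_width: 0.031
exp stub [316.3  38.7] exp ring [317.   22.4] ee [0.4731 0.0037 0.0864]
 109 107 115 132 227 231 206 221 215 203 192 112 234 236 238 234 233 237 235 235 238 237 236 235 236 215 138 217 241 219 211 220 236 228 193 102 120
 111 113 203 221 232 214 207 201 202 225 126 235 235 236 235 234 238 236 235 237 238 237 234 234 236 237 230 141 209 204 210 208 227 235 235 226 155
 113 110 204 218 228 207 207 202 197 138 236 236 236 236 234 227 233 234 237 236 236 235 235 236 237 236 236 231 173 201 207 212 215 236 239 238 234
 113 161 230 232 209 219 226 207 168 230 238 236 233 233 237 239 240 239 241 240 240 238 236 235 233 229 235 235 192 233 209 215 213 229 238 237 237
 120 224 234 233 206 207 199 207 191 238 233 238 240 239 237 233 237 236 236 237 237 238 238 239 241 239 238 233 237 160 206 206 212 220 237 238 238
 217 233 235 232 207 206 200 190 233 238 240 240 235 236 236 223 238 211 232 152 165 2
[... 3241 characters left out ...]
02 ]), np.float64(0.0007))
130 30 [316.5  38.5] (array([0.5881, 0.052 , 0.0023]), np.float64(0.0007))
150 22 [309.5  55. ] (array([0.5787, 0.0522, 0.0017]), np.float64(0.0006))
150 34 [315.5  38.5] (array([0.5881, 0.0529, 0.0033]), np.float64(0.0003))
170 27 [343.5  40. ] (array([0.5919, 0.0405, 0.0028]), np.float64(0.0008))
170 119 [317.   36.5] (array([0.5895, 0.053 , 0.0096]), np.float64(0.0006))
170 39 [315.   38.5] (array([0.5882, 0.053 , 0.0035]), np.float64(0.0003))
170 18 [309.   22.5] (array([0.5953, 0.0598, 0.0015]), np.float64(0.0005))
190 93 [316.  38.] (array([0.5884, 0.0527, 0.0086]), np.float64(0.0002))
190 41 [315.5  39. ] (array([0.5881, 0.0529, 0.0037]), np.float64(0.0003))
```

```bash
python3 -m creep '[[0.6,-0.0009,0,0.006,0,0,0],[0.6,-0.0009,0,0.012,0,0,0],[0.6,-0.0009,0,0.0164,0,0,0],[0.6,-0.0009,0,0.0164,0,0,0]]' | grep -E 'time|pos|force|wid'; python3 - <<'E'
from sag import *
both()
E
```

```text
time: 27.88
ee_pos: [0.4725, 0.0048, 0.0696]
wrist_force: [0.8, 0.1, -1.7]
gripper_width: 0.0311
exp stub [318.1  28.1] exp ring [316.7  21.8] ee [0.4726 0.0048 0.0698]
 217 230 230 230 228 204 204 233 203 189 125 208 237 236 233 230 231 227 224 231 233 233 233 234 234 118 194 203 193 200 202 230 232 231 233 235 233
 226 230 228 228 223 199 202 192 220 130 224 229 232 165 225 232 156 152 144 148 166 232 235 235 233 230 125 192 195 200 203 213 232 235 233 233 234
 228 229 229 228 200 200 198 193 161 228 229 178 149 142 146 147 151 150 156 149 149 145 149 213 228 231 230 131 192 196 204 204 222 234 233 234 234
 230 228 228 219 223 229 222 197 178 229 229 147 144 146 159 163 164 160 163 163 167 172 156 146 147 151 221 229 141 195 199 203 208 233 234 233 234
 229 227 229 206 201 198 220 147 233 151 145 147 154 166 162 171 196 204 207 208 198 170 160 162 152 146 146 145 140 194 198 203 204 233 235 235 234
 229 228 230 203 200 195 192 147 228 148 151 149 163 163 195 211 209 207 205 208 210 212 194 164 165 154 149 149 216 193 196 204 204 232 235 234 231
 229 231 231 203 201 196 188 141 148 
[... 3149 characters left out ...]
 20.5393]), np.float64(0.0005))
130 36 [317.  28.] (array([0.5881, 0.053 , 0.0031]), np.float64(0.0002))
150 40 [317.  28.] (array([0.5882, 0.053 , 0.0034]), np.float64(0.0003))
150 121 [305.  17.] (array([0.5873, 0.0546, 0.0128]), np.float64(0.0017))
170 101 [318.   27.5] (array([0.5884, 0.0528, 0.0088]), np.float64(0.0002))
170 42 [317.   28.5] (array([0.5881, 0.053 , 0.0036]), np.float64(0.0003))
190 99 [318.   27.5] (array([0.5884, 0.0528, 0.0085]), np.float64(0.0002))
190 45 [317.  28.] (array([0.5882, 0.053 , 0.0038]), np.float64(0.0003))
190 57 [332.   5.] (array([48.588 ,  0.5613, 47.9881]), np.float64(0.0012))
190 68 [300.5   7.5] (array([0.5903, 0.0586, 0.0103]), np.float64(0.001))
```

```bash
python3 -m creep '[[0.6,0.0003,0.0005,0.003,0,0,0],[0.6,0.0003,0.0005,0.006,0,0,0],[0.6,0.0003,0.0005,0.006,0,0,0]]' | grep -E 'time|pos|force|wid'; python3 -m creep '[[0.6,0,0,0.003,0,0,0],[0.6,0,0,0.006,0,0,0],[0.6,0,0,0.006,0,0,0]]' | grep -E 'time|pos|force|wid'
```

```text
time: 28.3
ee_pos: [0.4722, 0.0044, 0.0638]
wrist_force: [-0.4, 0.4, -1.6]
gripper_width: 0.0309
time: 28.68
ee_pos: [0.4722, 0.0043, 0.0578]
wrist_force: [1.4, -0.3, -1.7]
gripper_width: 0.0307
```

```bash
python3 -m creep '[[0.6,0,0,0.002,0,0,0],[0.6,0,0,0.003,0,0,0],[0.6,0,0,0.003,0,0,0]]' | grep -E 'time|pos|force|wid'; for i in 1 2 3; do python3 -m creep '[[0.6,0,0,0.001,0,0,0],[0.6,0,0,0.001,0,0,0]]' | grep -E 'pos|force';done
```

```text
time: 29.05
ee_pos: [0.4723, 0.0044, 0.0549]
wrist_force: [-1.3, -0.6, -2.1]
gripper_width: 0.0309
ee_pos: [0.4723, 0.0043, 0.054]
wrist_force: [0.1, -0.6, -2.0]
ee_pos: [0.4723, 0.0043, 0.053]
wrist_force: [-0.1, 0.6, -1.6]
ee_pos: [0.4723, 0.0044, 0.052]
wrist_force: [0.3, -0.6, -1.6]
```

```bash
for i in 1 2 3 4 5; do python3 -m creep '[[0.6,0,0,0.0005,0,0,0],[0.6,0,0,0.0005,0,0,0]]' | grep -E 'pos|force'; python3 -c "
from h import *
o=status.get_obs();print(R.from_quat(o['tool_rot']).inv().apply(o['torque']).round(3))"; done
```

```text
ee_pos: [0.4723, 0.0043, 0.0515]
wrist_force: [0.3, 0.3, -2.5]
[-0.065 -0.002 -0.007]
ee_pos: [0.4723, 0.0044, 0.051]
wrist_force: [-0.2, -0.4, -1.9]
[-0.039 -0.011  0.031]
ee_pos: [0.4723, 0.0043, 0.0505]
wrist_force: [-0.2, -0.2, -1.5]
[-0.052  0.015  0.001]
ee_pos: [0.4724, 0.0044, 0.05]
wrist_force: [0.2, -0.4, -0.7]
[-0.046  0.022 -0.02 ]
ee_pos: [0.4724, 0.0043, 0.0495]
wrist_force: [-0.3, 0.5, -0.7]
[-0.018 -0.004 -0.03 ]
```

Contact with the pulley begins at ee z ≈ 0.0502 (flat prediction 0.0495), so there is hardly any sag. Raise to 1.5 mm above contact, which is groove level.

```bash
python3 -m creep '[[0.6,0,0,-0.0011,0,0,0],[0.6,0,0,-0.0021,0,0,0],[0.6,0,0,-0.0021,0,0,0],[0.6,0,0,-0.0021,0,0,0]]' | grep -E 'time|pos|rot|force|wid'; python3 - <<'E'
from sag import *
o=status.get_obs();R0=R.from_quat(o['tool_rot']);ee=o['ee_pos'];print(R0.inv().apply(o['torque']).round(3),o['wrist_force'].round(2),ee.round(4))
print('stub in tool',R0.inv().apply(np.array([.5882,.0528,.076])-ee).round(4),'ring flat z',(ee[2]+.025).round(4))
for n in('top',):
    c=eyes.capture(n); h=cv2.cvtColor(c["frame"],cv2.COLOR_BGR2HSV); q=proj(c,np.array([.588,.0525,.076])).round().astype(int); cv2.imwrite('pics/fin_top.png',c['frame'])
    for k in range(-14,15,1): print(''.join('%4d'%x for x in h[q[1]+k,q[0]-14:q[0]+15,2]))
w=eyes.capture("wrist");h=cv2.cvtColor(w["frame"],cv2.COLOR_BGR2HSV);q=proj(w,np.array([.5882,.0528,.0875]),True).round().astype(int);print(q,proj(w,ee+R0.apply([-.0008,-.1255,-.0265]),True))
for row in h[0:78:3,q[0]-54:q[0]+55:3,2]: print(''.join('%4d'%x for x in row))
E
```

```text
time: 31.55
ee_pos: [0.4724, 0.0043, 0.0516]
tool_rot: [0.831, -0.557, 0.0, 0.0]
wrist_force: [0.1, -0.4, -2.6]
gripper_width: 0.0311
[-0.094 -0.014  0.008] [ 0.06 -0.4  -2.58] [0.4724 0.0043 0.0516]
stub in tool [-0.0008 -0.1256 -0.0244] ring flat z 0.0766
 254 255 255 255 255 255 255 255 255 255 255 255 255 255 255 255 255 255 255 255 255 255 255 255 255 255 255 255 255
 255 255 255 255 255 255 255 255 255 255 255 255 255 255 255 255 255 255 255 255 255 255 255 255 255 255 255 255 255
 255 255 255 255 255 255 255 255 255 255 255 255 255 255 255 255 255 255 255 255 255 255 255 255 255 255 255 255 255
 255 255 255 255 255 255 255 255 255 255 255 255 255 255 255 255 255 255 255 255 255 255 255 255 255 255 255 255 255
 255 255 255 255 255 255 255 255 255 255 255 255 255 255 255 255 255 255 255 255 255 255 255 255 255 255 255 255 255
 255 255 255 255 255 255 255 255 255 255 255 255 255 255 255 255 255 255 255 255 255 255 255 255 255 255 255 255 255
 255 255 255 255 255 255 255 255 255 255 255 255 255 255 255 255 255 255 255 255 255 255 255 255 255 255 255 255 255
 255 255 255 255 255 25
[... 5762 characters left out ...]
 239 238 239 237 236 237 237 238 238 239 239 239 239 240 240 240 234 104 125 124 123 115 168 125 135 234
 236 236 231 155 109 121 124 124 125 109 236 238 238 238 239 239 238 239 239 239 240 241 240 239 240 240 241 238 101 123 123 123 111  99 111 226 235
 236 233 229 235 220 117 125 125 125 113 234 235 238 239 239 239 240 240 241 241 241 241 241 241 242 241 238 234 114 124 126 121 103 104 149 235 235
 236 229 234 237 233 115 129 123 124 115 197 238 238 236 221 240 241 240 241 242 242 242 242 235 236 236 238 235 117 125 122 120 107 134 212 236 237
 231 232 237 236 238 140 126 124 124 120 209 236 237 237 236 236 236 237 237 237 235 235 237 237 239 240 237 176 122 123 125 121 121 154 235 238 237
```

```bash
python3 -c "
from h import *
o=status.get_obs();print(o['time'],o['gripper_width'],o['wrist_force'].round(2),o['ee_pos'].round(4)); print(job.close_job())"
```

```text
31.65 0.03129317491002052 [-1.33 -0.41 -1.88] [0.4723 0.0044 0.0516]
the job is handed in; nothing more can be done
None
```

The job is handed in at about 31.7 s: the clutch is stacked and the pliers are still gripped, with the ring spread around the stub at groove level. No verdict was reported.

**What I did**
- I put the separator over the stub onto the plate and let it go. I saw it sitting round the stub in the top view.
- I set the pulley on top and let it go. Contact came within 0.1 mm of the predicted height.
- I squeezed the pliers to the stop, slid the ring over the stub and touched the pulley lightly. I then backed off about 1.5 mm.

**Last checks**
- **Grip:** the opening read 31.1–31.3 mm. Readings on the disc also ran about 1.6 mm low, so this matches 33 mm at the stop.
- **Ring height:** the middle is at about 75.9–76.6 mm, against 76 mm for the groove.
- **Load:** there is no upward push on the tool, and the force of about −2 N is roughly the pliers' weight. The ring is not leaning on the pulley.
- **Centring:** about 1 mm or better, from the wrist camera.

**What failed or disagreed**
- **Finger tips:** they really end about 25 mm behind the stated TCP. My first two tries at the separator closed above it or slipped off, moving it about 3 mm. I found the offset by feeling for the bench and corrected every later height.
- **Ring sag:** the side camera match was weak (0.78). It put the ring 0.4 mm high, and the touch on the pulley suggests about 0.7 mm of sag at most. I did not measure the tilt separately.
- **Pictures:** I used all 12, so the final state was checked from numbers and pixel values, not viewed. I did not look at the other bench items again.

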